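# Clip the soft cover onto the vice jaw

### The arm

A 6-joint arm with a two-finger parallel gripper is mounted at the origin on the work surface. World frame = base frame: x ahead of the robot, y to its left, z up, the work surface at z = 0. Lengths are in mm, angles in rad, forces in N, time in s.
With the tool pointing down it reaches from about 350 to 875 mm from the base axis. Payload 4.2 kg.
Tool frame: the origin (TCP) lies at the very end of the fingers, on their centre line; the grasp point (between the pads) lies 19 mm behind it (arm.grasp_offset is the distance from the TCP to the grasp point, in mm); z points along the fingers, y is the direction in which the jaws open and shut (so a half turn about z gives the same grasp; the last joint's range is limited). The gripper opens to 85 mm and grips with 20 to 120 N. Pads are 22 mm wide; open, the fingers measure 114 mm over their backs; the gripper's body (76 mm by 85 mm) begins 54 mm behind the grasp point. The pads swing forward as they close: fully open they stand 13 mm farther back than shut.
Start: joints at [0.259, 0.385, 0.008, 0, -1.194, -0.259], TCP at [624.979, 0.025, 231.312] pointing down, gripper open.
Joint ranges: [-3.14, 3.14], [-1.21, 2.06], [-1.07, 1.41], [-3.16, 2.05], [-2.99, -0.16], [-3.1, 3.1]. Speed limits (rad/s): [2.79, 2.79, 3.14, 3.14, 3.14, 3.14].

### API

Orientations are given as a unit quaternion [x, y, z, w].
In Python, from bench import arm gives the robot as it stands.
- The arm moves only by the tool arm_command, never from a script. Its argument "commands" is one flat list of numbers, 4 for each row, row after row: the shift along the tool's x, y, z in m, then the turn about the tool's z in degrees. In form: [tx, ty, tz, roll, tx, ty, tz, roll, ...]. A call has exactly 5 rows; each row shifts and turns the pose as measured when the row begins, along the tool's axes as they then stand; what a row does not reach is not made up. A row lasts 1/10 s, in which the tool goes at most 50 mm and 8.59 degrees, less where a joint would pass 70% of its speed; a pose out of reach is approached as far as the arm can. A call with a gripper value outside its range is refused whole. "jaw" is the opening, from 0 (shut) to 1 (fully open), set as the call begins (left out, the last holds). The fingers move at their own pace and stop on an object; the grip force is fixed at half the most. Time passes only in rows, so rows that do not move let the fingers close, or fill a call up. It gives the time, the measured TCP pose, the force and the opening at its end, in the units of the state.
- arm.read_state(): the state, without advancing time (a new reading comes with each control period).
- arm.get_image(name): name is "scene" or "side" or "wrist"; returns the picture (384x512x3 uint8, red, green, blue); there is no depth.
- arm.camera_info(name): a dict with "camera_matrix" (3x3 intrinsics, pixels), "k1" (the pictures are not rectified: a ray, as slopes to the right and down, at radius r is drawn at 1 + k1 r^2 times it, then the intrinsics apply), "world_from_camera" (4x4, takes a point from camera to world coordinates). Camera axes: x right, y down, z forward; pixel columns grow to the right and rows downward; lengths in mm; the calibration is good to about 2 mm. A picture is of the moment at which its call begins: read the wrist's pose just before it. camera_info takes no time and is no camera call; for the wrist camera it gives the pose at the moment of the call.
- arm.job_done(): hands the job in, once; it reports no verdict.
Trained networks look in the newest picture that a camera, given by its name, has taken for a name from the list of things; names that differ only in an ending like _2 or _b are one class to them, and where a whole thing is asked for, a point or a joint stands for the part that bears it (a point fixed in the world has none). Each returns a list of dicts, best first, with "confidence" (0 to 1); they miss things now and then, are a little off and sometimes report something else, mostly with a low value. They report only what shows in the picture. A call takes as long as a camera call. They do not tell look-alikes from the thing itself.
- arm.regions_of(camera, target): "mask" (384x512 bool, what is visible of it).
- arm.place_of(camera, target): "centre" ([x, y, z] in mm, in the coordinates of the camera as it stood for that picture, good to about 4 mm: a listed point, or the origin of a listed thing).
The state is a dict: "clock": time; "joints": joint angles; "joint_vel": joint speeds; "joint_efforts": joint torques, N m; "position": TCP position; "ee_rot": TCP orientation; "contact_force": force on the tool from outside, world axes, zero at the start; "wrist_torque": the same for the moment, N m; "gripper_width": finger opening in mm.
Only numpy, scipy, OpenCV 4.12 (cv2) and the standard library are available. Lean on these libraries where they do the work, as an engineer would, in place of code of your own. Each camera call takes 0.05 s, during which the arm holds its last target.

### The job

Fit the loose red cover on the bare jaw of the bench vice, centred and with its ribbed face towards the other jaw: stand it over the jaw, let go, then push it down from above until it has clipped and sits fully home at both ends. Then lean on its top with about 2 kg (20 N) for a second to be sure that it is home, but never push on it with more than 3 kg: the moulding would crack. Leave the other tools and the vice as they are.

Things in the scene. Friction and masses are not known exactly. Their poses are not given: they have to be found in the camera images.
- jaw_top (a point): Bare sliding jaw of the vice, the jaw farther from the robot: middle of its flat steel top, 170 mm above the bench. z up; x away from the other jaw, towards the T-handle; y along the jaw. 100 mm long (y), 22 mm thick (x). Inner side (-x) plain for 36 mm down. Outer side (+x): a lip 8 mm high overhangs the neck by 5 mm; the casting's shoulder lies 36 mm below the top. The jaw stands firm.
- vice: Blue bench vice on a beech board 280 x 150 x 36 mm: origin under the board, x as jaw_top's. The back jaw, nearer the robot, has its like red cover on (top 174 mm above the bench); the clear gap from that cover to the bare jaw is 65 to 88 mm. Anvil behind the back jaw, 131 mm high. T-handle at the far end, 60 mm to each side, 40 to 140 mm above the bench.
- cover_mid (a point): Loose cover: upside-down U channel standing on its legs on the bench, left or right of the vice; this point: middle of the channel, 16 mm above the feet. 106 mm long (y), 34 wide (x), 32 high, 110 to 210 g. z up. -x leg: rigid red ribbed face, 5 mm. +x leg: two steel spring clips. Fitted right, its axes point as jaw_top's and this point is 12 mm below jaw_top and 0 to 1 mm towards +x.
- cover: The same cover: origin between its feet, 16 mm below cover_mid, same axes. The slot between the legs is 24 mm wide (1 mm play each side of the jaw) and 28 mm deep, under a 4 mm thick top; both feet flare outwards 3 mm as a lead-in. Set down on the jaw it stops about 16 mm short of home, on the nibs of its clips. Fingers that pinch the legs block the clips: it cannot be pushed home while gripped so.
- cover_left (a point): Top face of the loose cover, on its middle line 40 mm from the middle towards +y, 32 mm above the feet; axes as cover_mid. Home, it lies 4 mm above jaw_top's level. The +y clip (50 mm long) has a nib 38 mm from the cover's middle that must spring out 3 mm past the jaw's lip: pushing this end down takes some 8 to 16 N, then it catches under the lip and meets a hard stop.
- cover_right (a point): The same at the other end of the loose cover: top face, 40 mm from the middle towards -y, 32 mm above the feet; axes as cover_mid. Home, it lies 4 mm above jaw_top's level. Its own clip and nib (38 mm from the middle) take another 8 to 16 N; pushing one end leaves the other standing up.
- hammer_head_mid (a point): Bystander: half-finished steel hammer head, 100 x 24 x 24 mm, lying on the other side of the vice from the cover: its middle, 12 mm above the bench.
- calliper: Bystander: digital calliper lying flat, 225 mm long along y, 12 mm high: origin under its middle.
- file: Bystander: flat file with a blue handle, about 270 mm long along y, 25 mm high: origin under its middle.
- hacksaw: Bystander: hacksaw with an orange frame lying flat, about 420 mm long along x, 105 mm wide, 24 mm high: origin under its blade.
Not all that is in view belongs to the job. There is more than one size of the cover; the job needs the largest.

How it is judged:
By the outcome, as a careful person would: the job done as asked, in the order asked, and still so for the second after the job is handed in, with the robot touching nothing.
It also fails if it takes over 72 s, if anything falls off the work surface, if the arm or the gripper's body presses on something with over 40 N, if the wrist force passes 120 N, or if a joint passes its speed limit or range.

## Working session

There is one attempt and no reset: what is moved stays moved. The work goes in short steps, Python scripts to look and compute and a tool call to move; the robot and the scene stay as the last step left them, time stands still between calls to the robot, and variables do not carry over. Pictures are saved under pics/ and viewed, and the job is handed in when it is done.

Besides the shell and the picture viewer there is one more tool, called after "Emit:" as a command line: name --argument value ..., lists and objects as JSON in quotes. arm_command: Moves the arm, as the interface text tells. Its arguments: {"type":"object","properties":{"commands":{"type":"array"},"jaw":{"type":"number"}},"required":["commands"]}

```bash
mkdir -p pics; ls; python3 - <<'E'
from bench import arm
import cv2
s=arm.read_state(); print(s)
for n in ["scene","side","wrist"]:
    im=arm.get_image(n); cv2.imwrite(f"pics/{n}0.png",im[:,:,::-1])
    c=arm.camera_info(n); print(n,c)
E
```

```text
pics
{'clock': 0.0, 'joints': array([ 2.58582824e-01,  3.85520681e-01,  6.59385892e-03, -5.07380378e-04,
       -1.19405363e+00, -2.58602203e-01]), 'joint_vel': array([ 0.00056628,  0.00092526,  0.00059338,  0.00074975,  0.00097889,
       -0.00047605]), 'joint_efforts': array([-9.55001960e-04, -3.92286408e+01,  1.88399577e+01,  4.18616563e+00,
       -4.72148502e-03,  8.27910434e-07]), 'position': array([6.24382325e+02, 1.80698372e-03, 2.30229526e+02]), 'ee_rot': array([-0.70703331,  0.70717936,  0.00075289, -0.00082544]), 'contact_force': array([-0.09724723, -0.00551713,  0.07677588]), 'wrist_torque': array([ 0.03903328,  0.02215047, -0.02095933]), 'gripper_width': 85.30993449691212}
scene {'camera_matrix': array([[454.74003426,   0.        , 257.35728407],
       [  0.        , 454.74003426, 191.56878559],
       [  0.        ,   0.        ,   1.        ]]), 'k1': -0.08656913940516277, 'world_from_camera': array([[-7.98332684e-01,  5.15109204e-01, -3.11973452e-01,
         1.09707314e+03],
       [ 6.02177690e-01,  6.76919197e-01, -4.23275833e-01,
         8.33012292e+02],
       
[... 603 characters left out ...]
 -7.37506850e-01,
         1.07407833e+03],
       [ 0.00000000e+00,  0.00000000e+00,  0.00000000e+00,
         1.00000000e+00]])}
wrist {'camera_matrix': array([[337.6285315 ,   0.        , 259.86074992],
       [  0.        , 337.6285315 , 190.64762769],
       [  0.        ,   0.        ,   1.        ]]), 'k1': -0.09544202067127451, 'world_from_camera': array([[-9.99999048e-01, -5.04967036e-04, -1.28411540e-03,
         6.24977699e+02],
       [-8.18958490e-04,  9.66194556e-01,  2.57812740e-01,
        -6.44030714e+01],
       [ 1.11051837e-03,  2.57813546e-01, -9.66194050e-01,
         3.72559145e+02],
       [ 0.00000000e+00,  0.00000000e+00,  0.00000000e+00,
         1.00000000e+00]])}
```

View pics/scene0.png

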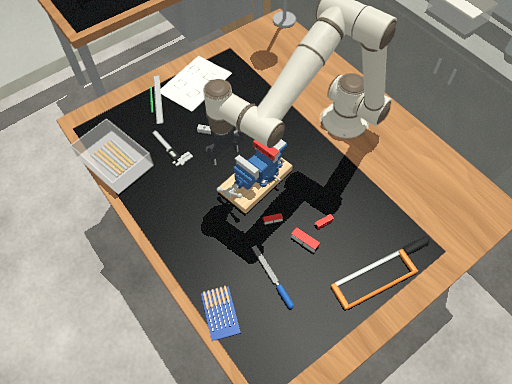

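View pics/side0.png

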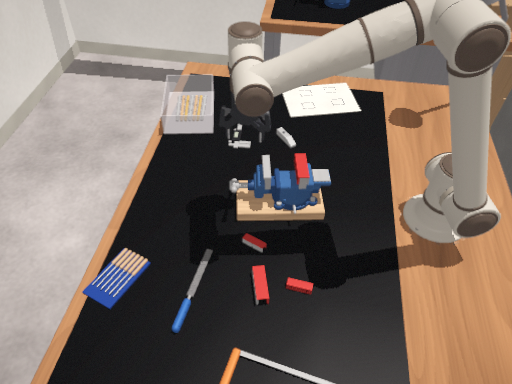

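View pics/wrist0.png

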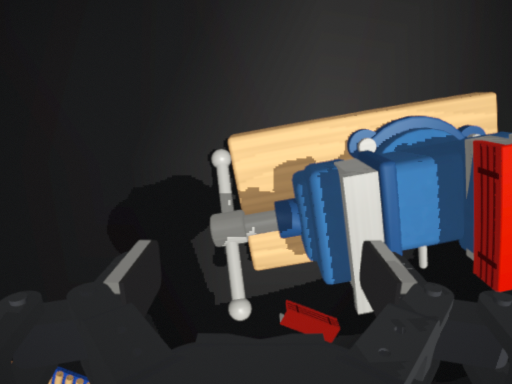

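```bash
cat > h.py <<'E'
from bench import arm
import numpy as np, cv2
def W(info,p): T=info["world_from_camera"]; return T[:3,:3]@np.array(p)+T[:3,3]
def ray(info,uv):
    K=info["camera_matrix"];k1=info["k1"]
    d=cv2.undistortPoints(np.array([[uv]],float),K,np.array([k1,0,0,0.]))[0,0]
    T=info["world_from_camera"]; return T[:3,3],T[:3,:3]@np.array([d[0],d[1],1])
def atz(info,uv,z):
    o,d=ray(info,uv); return o+d*(z-o[2])/d[2]
def proj(info,P):
    T=info["world_from_camera"]; R=T[:3,:3].T; 
    r,_=cv2.Rodrigues(R); return cv2.projectPoints(np.array(P,float).reshape(-1,3),r,-R@T[:3,3],info["camera_matrix"],np.array([info["k1"],0,0,0.]))[0][:,0]
def snap(n,f,scale=1,crop=None):
    im=arm.get_image(n)
    if crop: x0,y0,x1,y1=crop; im=im[y0:y1,x0:x1]
    if scale!=1: im=cv2.resize(im,None,fx=scale,fy=scale,interpolation=cv2.INTER_CUBIC)
    cv2.imwrite(f"pics/{f}.png",im[:,:,::-1])
E
python3 - <<'E'
from h import *
for n in ["scene","side"]:
    info=arm.camera_info(n)
    for t in ["jaw_top","vice","cover_mid","cover","cover_left","cover_right","hammer_head_mid"]:
        for r in arm.place_of(n,t)[:5]:
            print(n,t,round(r["confidence"],2),W(info,r["centre"]).round(0))
print(arm.read_state()["clock"])
E
```

```text
scene jaw_top 0.96 [553.  30. 170.]
scene vice 0.98 [501.  19.   1.]
scene cover_mid 0.74 [411. 568.   2.]
scene cover_mid 0.71 [416. 334.  13.]
scene cover_mid 0.64 [522. 345.  19.]
scene cover_mid 0.53 [561. 201.  13.]
scene cover_mid 0.53 [499.  18.  -4.]
scene cover 0.71 [523. 348.   4.]
scene cover 0.57 [412. 330.   0.]
scene cover 0.53 [562. 203.   3.]
scene cover_left 0.73 [711. 401.   5.]
scene cover_left 0.63 [511. 386.  37.]
scene cover_left 0.48 [535. 209.  22.]
scene cover_left 0.41 [443. 323.  20.]
scene cover_right 0.58 [532. 309.  31.]
scene cover_right 0.5 [387. 329.  26.]
scene cover_right 0.44 [587. 191.  24.]
scene hammer_head_mid 0.57 [ 514. -310.   17.]
scene hammer_head_mid 0.3 [ 706. -339.    1.]
side jaw_top 0.9 [553.  30. 168.]
side jaw_top 0.53 [502.  19.   1.]
side jaw_top 0.47 [536. 307.  34.]
side vice 0.56 [503.  15.  -0.]
side cover_mid 0.8 [522. 344.  20.]
side cover_mid 0.66 [412. 331.   9.]
side cover_mid 0.58 [563. 201.  15.]
side cover_mid 0.57 [524. 344.  -1.]
side cover 0.8 [523. 343.   0.]
side cover 0.66 [523. 347.  20.]
side cover 0.62 [565. 204.  -2.]
side cover 0.58 [415. 327.  -2.]
side cover 0.57 [551.  29. 171.]
side cover_left 0.72 [515. 388.  32.]
side cover_left 0.69 [440. 326.  25.]
side cover_left 0.42 [501.  16.   1.]
side cover_right 0.78 [386. 333.  23.]
side cover_right 0.71 [538. 310.  32.]
side cover_right 0.62 [586. 191.  23.]
side cover_right 0.19 [518. 347.  20.]
side hammer_head_mid 0.57 [ 516. -312.   14.]
side hammer_head_mid 0.52 [407. 564.  -3.]
0.85
```

```bash
python3 - <<'E'
from h import *
for n in ["scene","side"]:
    i=arm.camera_info(n)
    print(n,proj(i,[[522,345,16],[553,30,170]]).round(0))
im=cv2.imread("pics/scene0.png"); a=cv2.resize(im[130:260,210:345],None,fx=5,fy=5,interpolation=cv2.INTER_CUBIC)[:600]; cv2.imwrite("pics/za.png",a)
im=cv2.imread("pics/side0.png"); a=cv2.resize(im[145:310,220:340],None,fx=4,fy=4,interpolation=cv2.INTER_CUBIC)[:600]; cv2.imwrite("pics/zb.png",cv2.resize(im[230:310,230:330],None,fx=7,fy=7,interpolation=cv2.INTER_CUBIC))
E
```

```text
scene [[305. 239.]
 [247. 164.]]
side [[260. 284.]
 [266. 167.]]
```

View pics/za.png

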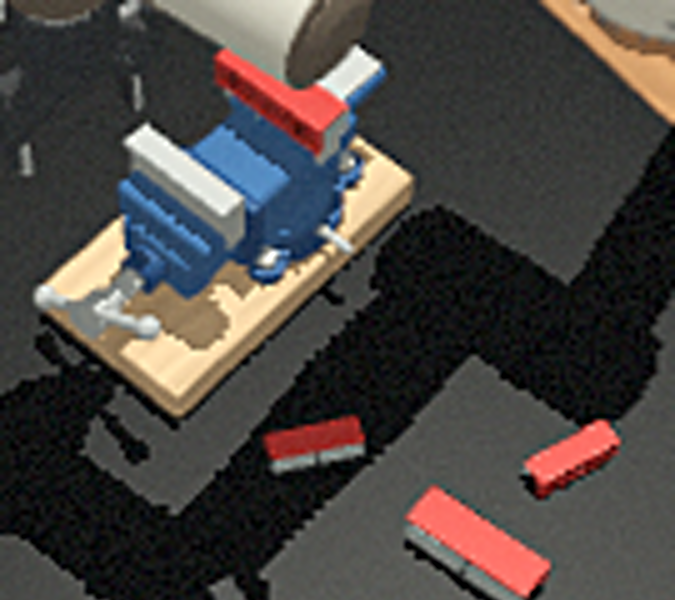

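View pics/zb.png

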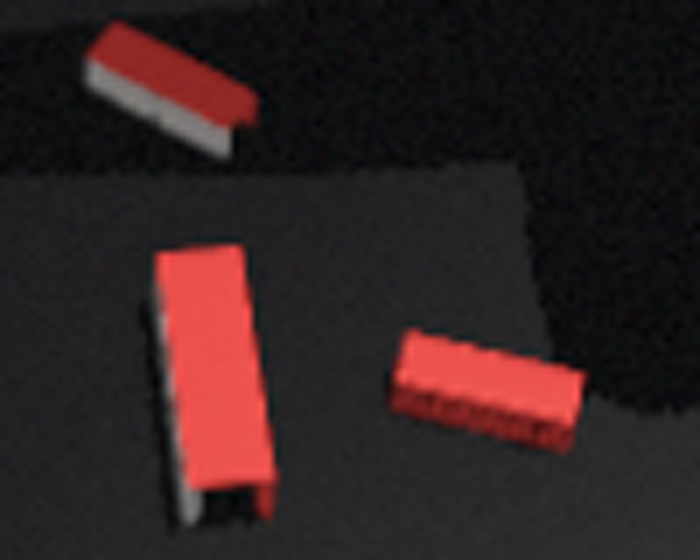

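Emit:
arm_command --commands '[-0.04,0.012,0,-3,-0.04,0.012,0,-3,-0.04,0.012,0,-3,-0.04,0.012,0,-3,-0.04,0.012,0,-3]' --jaw 0.7

```text
clock: 1.35
position: [544.5, 193.5, 230.5]
ee_rot: [0.793, -0.609, 0.001, -0.0]
contact_force: [1.2, 1.2, 0.2]
gripper_width: 59.5
```

```bash
python3 - <<'E'
from h import *
i=arm.camera_info("side")
c=[atz(i,(u/7+230-.43,v/7+230-.43),32)[:2].round(1) for u,v in [(156,254),(240,246),(272,478),(190,488)]]
print(c)
v=c[3]-c[0]; w=c[2]-c[1]; print(np.degrees(np.arctan2(-v[0],v[1])),np.degrees(np.arctan2(-w[0],w[1])),np.mean(c,0))
s=arm.read_state(); print(s["position"],s["ee_rot"],s["contact_force"])
E
```

```text
[array([553.4, 299.7]), array([520. , 290.3]), array([493.9, 393.4]), array([524.5, 402.6])]
15.687673402760284 14.20610503041069 [522.95 346.5 ]
[544.48073795 193.52335006 230.54909211] [ 7.93269689e-01 -6.08870142e-01  5.91863167e-04 -2.79919258e-05] [1.24575798 1.1656813  0.23196966]
```

```bash
cat >> h.py <<'E'
from scipy.spatial.transform import Rotation as Ro
def rel(P,yaw=None):
    s=arm.read_state(); R=Ro.from_quat(s["ee_rot"]).as_matrix()
    y=-R[:2,1]; cy=np.degrees(np.arctan2(y[1],y[0]))
    d=R.T@(np.array(P)-s["position"])
    print("t",s["clock"],"pos",s["position"].round(1),"yaw",cy.round(2),"tilt",(R[:2,2]*57.3).round(2),"F",s["contact_force"].round(1),"w",round(s["gripper_width"],1),"| tool shift mm",d.round(1), "roll", None if yaw is None else round(cy-yaw,2))
E
python3 - <<'E'
from h import *
rel([523,346,150],15)
E
```

```text
t 1.35 pos [544.5 193.5 230.5] yaw 14.98 tilt [ 0.06 -0.04] F [1.2 1.2 0.2] w 59.5 | tool shift mm [-152.9  -18.6   80.4] roll -0.02
```

Emit:
arm_command --commands '[-0.039,-0.005,0.015,0,-0.039,-0.005,0.015,0,-0.039,-0.005,0.015,0,-0.036,-0.004,0.015,0,0,0,0.01,0]'

```text
clock: 1.85
position: [520.5, 357.4, 162.5]
ee_rot: [0.796, -0.606, 0.002, -0.005]
contact_force: [0.3, 0.3, -0.2]
gripper_width: 59.8
```

```bash
python3 - <<'E'
from h import *
rel([523,346,100],15)
i=arm.camera_info("wrist")
snap("wrist","w1")
for t in ["cover_mid","cover_left","cover_right","cover"]:
    for r in arm.place_of("wrist",t)[:3]: print(t,round(r["confidence"],2),W(i,r["centre"]).round(1))
E
```

```text
t 1.85 pos [520.5 357.4 162.5] yaw 15.43 tilt [0.49 0.3 ] F [ 0.3  0.3 -0.2] w 59.8 | tool shift mm [11.8  1.3 62.4] roll 0.43
cover_mid 0.84 [520.9 347.5  14.6]
cover_mid 0.73 [416.3 332.8   9.4]
cover_left 0.61 [510.6 383.5  32.9]
cover_left 0.58 [442.8 328.7  18.6]
cover_right 0.76 [385.2 335.1  15.3]
cover_right 0.6 [535.  308.1  31.7]
cover 0.95 [ 4.137e+02  3.312e+02 -3.000e-01]
cover 0.65 [522.9 345.4  -2. ]
```

View pics/w1.png

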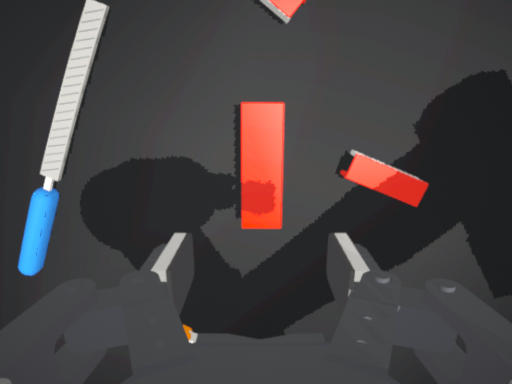

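```bash
python3 - <<'E'
from h import *
i=arm.camera_info("wrist")
im=cv2.imread("pics/w1.png").astype(int); m=((im[...,2]>110)&(im[...,1]<110)&(im[...,0]<110)).astype(np.uint8)
cs,_=cv2.findContours(m,0,2)
for c in cs:
    if cv2.contourArea(c)>2500:
        b=cv2.boxPoints(cv2.minAreaRect(c)); print(b)
        q=np.array([atz(i,p,32) for p in b])[:,:2]; print(q.round(1),q.mean(0))
        for a in range(4):
            d=q[(a+1)%4]-q[a]; print(np.linalg.norm(d),np.degrees(np.arctan2(d[1],d[0])))
rel([523,346,100],15)
E
```

```text
[[240. 101.]
 [285. 101.]
 [285. 229.]
 [240. 229.]]
[[555.8 295.3]
 [521.5 286. ]
 [491.3 389.7]
 [529.1 400.1]] [524.40761376 342.77960753]
35.61299919691542 -164.80630503710782
108.00053766944045 106.22224507335794
39.16887649232484 15.409281434068133
108.14260478594115 -75.66301020422107
t 2.1 pos [522.  352.8 164.7] yaw 15.12 tilt [0.54 0.3 ] F [-0.   0.3  0.6] w 59.4 | tool shift mm [ 7.   1.5 64.6] roll 0.12
```

Emit:
arm_command --commands '[0.006,0.002,0.025,0,0,0,0.02,0,0,0,0,0,0,0,0,0,0,0,0,0]' --jaw 0.7

```text
clock: 2.6
position: [527.0, 343.7, 126.5]
ee_rot: [0.792, -0.61, 0.004, -0.011]
contact_force: [-0.0, 0.1, -0.0]
gripper_width: 59.9
```

```bash
cat > m.py <<'E'
from h import *
rel([523,346,100],15)
i=arm.camera_info("wrist")
im=arm.get_image("wrist"); j=arm.camera_info("wrist"); print(np.abs(i["world_from_camera"]-j["world_from_camera"]).max())
cv2.imwrite("pics/w2.png",im[:,:,::-1])
im=im.astype(int); m=((im[...,0]>100)&(im[...,1]<110)&(im[...,2]<110)).astype(np.uint8)
cs,_=cv2.findContours(m,0,2)
for c in cs:
    if cv2.contourArea(c)>2500:
        b=cv2.boxPoints(cv2.minAreaRect(c)); print(b.round(1).tolist())
        q=np.array([atz(i,p,32) for p in b])[:,:2]; print(q.round(1).tolist(),q.mean(0).round(1))
        for a in range(4):
            d=q[(a+1)%4]-q[a]; print(np.linalg.norm(d),np.degrees(np.arctan2(d[1],d[0])))
E
python3 m.py
```

```text
t 2.6 pos [527.  343.7 126.5] yaw 14.75 tilt [1.1  0.77] F [-0.   0.1 -0. ] w 59.9 | tool shift mm [-3.   3.8 26.5] roll -0.25
0.37777880111895
[[350.79998779296875, 202.89999389648438], [361.6000061035156, 174.3000030517578], [453.5, 209.10000610351562], [442.6000061035156, 237.6999969482422]]
[[462.8, 335.3], [462.2, 312.9], [385.2, 319.6], [384.1, 343.3]] [423.6 327.8]
22.428224952096087 -91.53546602666918
77.21007384453728 175.04627689374342
23.721690555632037 92.7715425990572
79.06945323827753 -5.763933045171675
[[241.0, 120.0], [292.0, 120.0], [292.0, 263.0], [241.0, 263.0]]
[[555.0, 298.3], [521.0, 289.3], [490.7, 393.4], [528.7, 403.9]] [523.9 346.2]
35.112537433975056 -165.06834228718577
108.4344353321628 106.26261198715719
39.49476511745434 15.426433229430593
108.76217325587601 -76.0493423210142
```

View pics/w2.png

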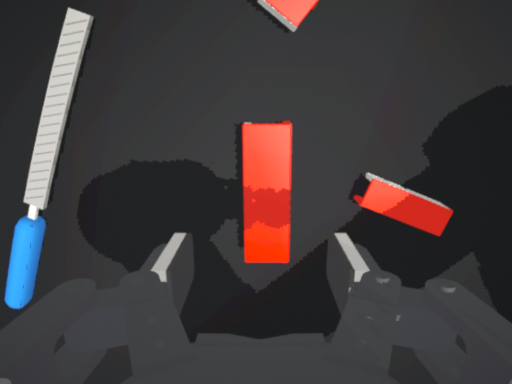

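Emit:
arm_command --commands '[-0.003,0.004,0.012,-0.5,0,0,0.012,0,0,0,0.012,0,0,0,0.012,0,0,0,0,0]'

```text
clock: 3.15
position: [523.3, 347.3, 76.2]
ee_rot: [0.795, -0.606, 0.004, -0.013]
contact_force: [-0.7, 0.2, -0.3]
gripper_width: 60.0
```

```bash
python3 - <<'E'
from h import *
rel([523,346.5,12],15.3)
E
```

```text
t 3.15 pos [523.3 347.3  76.2] yaw 15.32 tilt [1.23 0.9 ] F [-0.7  0.2 -0.3] w 60.0 | tool shift mm [ 1.3  2.1 64.2] roll 0.02
```

Emit:
arm_command --commands '[0.001,0.002,0.012,0,0,0,0.012,0,0,0,0.012,0,0,0,0.01,0,0,0,0,0]'

```text
clock: 3.65
position: [522.4, 346.2, 24.9]
ee_rot: [0.795, -0.606, 0.004, -0.012]
contact_force: [-0.1, -1.0, 0.2]
gripper_width: 59.9
```

```bash
python3 - <<'E'
from h import *
rel([523,346.5,12],15.3)
snap("wrist","w3");snap("side","s3",5,(210,230,330,330))
rel([523,346.5,12],15.3)
E
```

```text
t 3.65 pos [522.4 346.2  24.9] yaw 15.33 tilt [1.16 0.81] F [-0.1 -1.   0.2] w 59.9 | tool shift mm [ 0.  -0.4 12.9] roll 0.03
t 3.75 pos [523.2 346.9  26.5] yaw 15.35 tilt [1.28 0.92] F [-0.5 -0.   0.2] w 59.9 | tool shift mm [ 0.5  0.7 14.5] roll 0.05
```

View pics/w3.png

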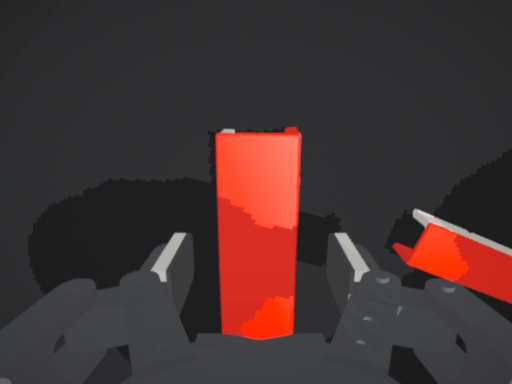

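View pics/s3.png

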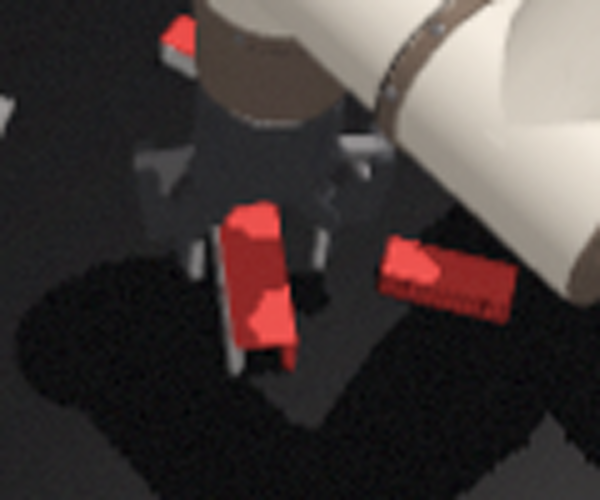

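Emit:
arm_command --commands '[0,0.001,0.008,0,0,0,0.006,0,0,0,0,0,0,0,0,0,0,0,0,0]'

```text
clock: 4.25
position: [523.5, 347.9, 13.1]
ee_rot: [0.795, -0.606, 0.004, -0.015]
contact_force: [0.2, -0.2, 0.9]
gripper_width: 60.3
```

Emit:
arm_command --commands '[0,0,0,0,0,0,0,0,0,0,0,0,0,0,0,0,0,0,0,0]' --jaw 0.0

```text
clock: 4.75
position: [523.9, 348.3, 14.0]
ee_rot: [0.795, -0.606, 0.004, -0.016]
contact_force: [1.0, 0.4, -0.3]
gripper_width: 32.9
```

```bash
python3 - <<'E'
from h import *
rel([523,346.5,12],15.3)
snap("wrist","w4")
E
```

```text
t 4.75 pos [523.9 348.3  14. ] yaw 15.38 tilt [1.51 1.14] F [ 1.   0.4 -0.3] w 32.9 | tool shift mm [1.5 1.5 2. ] roll 0.08
```

View pics/w4.png

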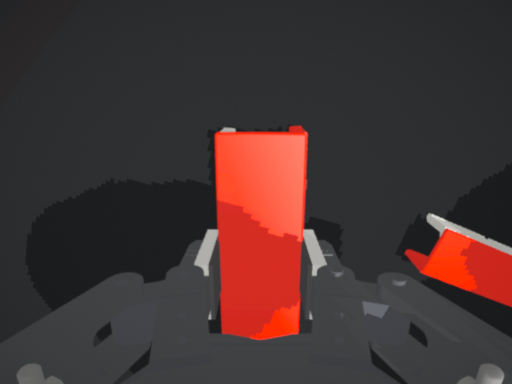

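Emit:
arm_command --commands '[0,0,-0.01,0,0,0,-0.02,0,0,0,-0.03,0,0,0,-0.04,0,0,0,-0.04,0]'

```text
clock: 5.3
position: [515.9, 341.4, 151.1]
ee_rot: [0.795, -0.607, 0.003, -0.006]
contact_force: [0.2, 0.9, -2.5]
gripper_width: 32.5
```

```bash
python3 - <<'E'
from h import *
rel([560,100,240],11)
snap("wrist","w5");snap("side","s5",5,(220,130,340,240)); snap("scene","c5",6,(210,130,300,220))
rel([560,100,240],11)
E
```

```text
t 5.3 pos [515.9 341.4 151.1] yaw 15.26 tilt [0.62 0.33] F [ 0.2  0.9 -2.5] w 32.5 | tool shift mm [244.3  19.9 -89.8] roll 4.26
t 5.45 pos [517.7 343.3 154. ] yaw 15.28 tilt [1.   0.72] F [ 0.2 -0.7 -1.9] w 32.4 | tool shift mm [245.2  21.5 -88.3] roll 4.28
```

View pics/w5.png

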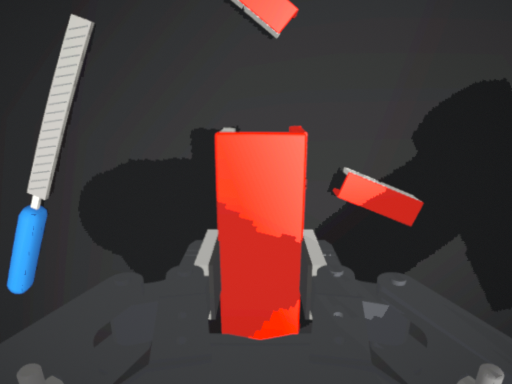

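View pics/s5.png

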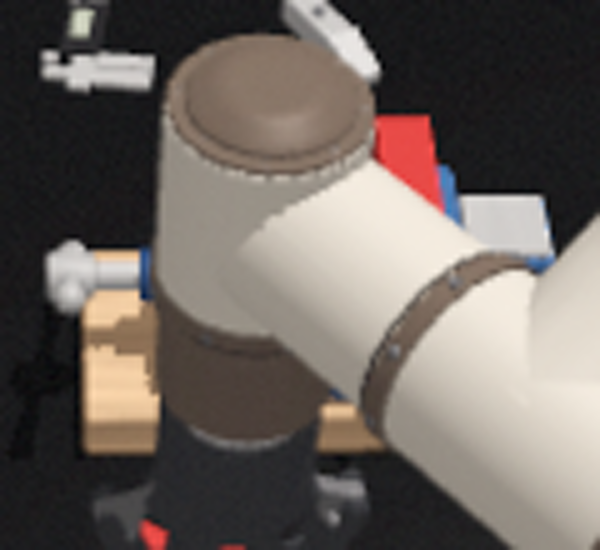

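View pics/c5.png

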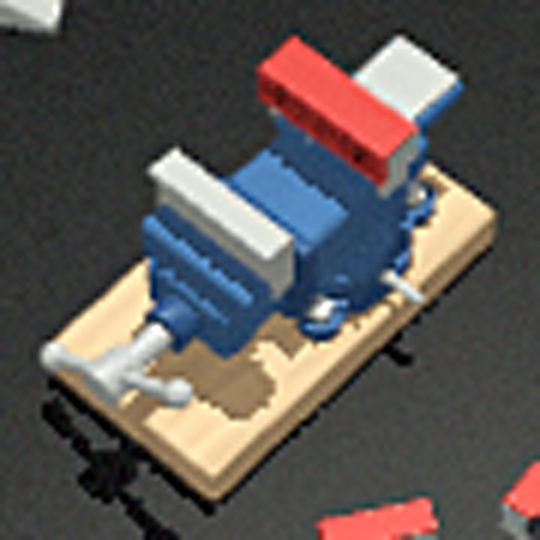

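```bash
python3 - <<'E'
from h import *
i=arm.camera_info("scene")
def rep(n,c):
    c=np.array(c); print(n,c.round(1).tolist(),"mean",c.mean(0).round(1))
    for a in range(4):
        d=c[(a+1)%4]-c[a]; print("  ",np.linalg.norm(d).round(1),np.degrees(np.arctan2(d[1],d[0])).round(1))
rep("jaw",[atz(i,(u/6+210-.42,v/6+130-.42),170)[:2] for u,v in [(180,147),(149,170),(275,257),(294,238)]])
rep("red",[atz(i,(u/6+210-.42,v/6+130-.42),174)[:2] for u,v in [(294,37),(260,70),(385,156),(417,125)]])
rep("boardtop",[atz(i,(u/6+210-.42,v/6+130-.42),36)[:2] for u,v in [(214,479),(494,213)]]*2)
W0={'camera_matrix': np.array([[337.6285315,0,259.86074992],[0,337.6285315,190.64762769],[0,0,1]]),'k1':-0.09544202067127451,'world_from_camera': np.array([[-9.99999048e-01,-5.04967036e-04,-1.28411540e-03,6.24977699e+02],[-8.18958490e-04,9.66194556e-01,2.57812740e-01,-6.44030714e+01],[1.11051837e-03,2.57813546e-01,-9.66194050e-01,3.72559145e+02],[0,0,0,1]])}
rep("jawW",[atz(W0,p,170)[:2] for p in [(336,164),(368,160),(384,239),(351,243)]])
rep("boardW",[atz(W0,p,36)[:2] for p in [(229,137),(495,94),(229,137),(255,269)]])
for t in ["jaw_top","vice"]:
    snap("scene","x")
    for n in ["scene"]:
      for r in arm.place_of(n,t)[:2]: print(t,r["confidence"],W(i,r["centre"]).round(1))
E
python3 -c "
import cv2;im=cv2.imread('pics/wrist0.png');cv2.imwrite('pics/w0z.png',cv2.resize(im[130:330,300:512],None,fx=3,fy=3,interpolation=cv2.INTER_CUBIC))"
```

```text
jaw [[547.0, -22.5], [572.6, -19.8], [549.6, 79.8], [531.9, 75.6]] mean [550.3  28.3]
   25.8 5.9
   102.2 103.0
   18.1 -166.7
   99.2 -81.3
red [[439.5, -46.5], [472.8, -38.3], [451.4, 62.8], [420.7, 56.0]] mean [446.1   8.5]
   34.2 13.9
   103.3 101.9
   31.5 -167.6
   104.3 -79.6
boardtop [[629.0, 118.8], [357.2, 67.0], [629.0, 118.8], [357.2, 67.0]] mean [493.1  92.9]
   276.7 -169.2
   276.7 10.8
   276.7 -169.2
   276.7 10.8
jawW [[578.2, -27.2], [558.4, -29.8], [543.2, 22.5], [565.0, 25.1]] mean [561.2  -2.4]
   19.9 -172.5
   54.5 106.3
   22.0 6.8
   53.9 -75.9
boardW [[655.2, -29.7], [385.4, -76.5], [655.2, -29.7], [629.8, 115.1]] mean [581.4  -5.2]
   273.8 -170.2
   273.8 9.8
   147.0 99.9
   147.0 -80.1
vice 0.93 [498.2  18.7   2.7]
```

View pics/w0z.png

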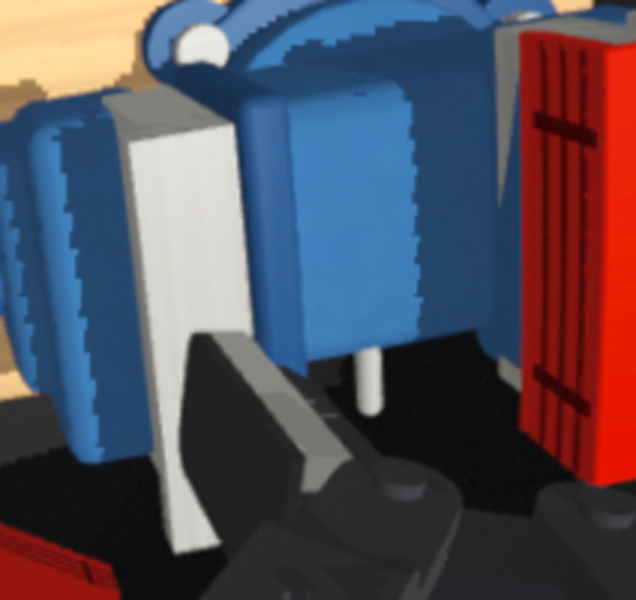

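```bash
cat > w0.py <<'E'
from h import *
W0={'camera_matrix': np.array([[337.6285315,0,259.86074992],[0,337.6285315,190.64762769],[0,0,1]]),'k1':-0.09544202067127451,'world_from_camera': np.array([[-9.99999048e-01,-5.04967036e-04,-1.28411540e-03,6.24977699e+02],[-8.18958490e-04,9.66194556e-01,2.57812740e-01,-6.44030714e+01],[1.11051837e-03,2.57813546e-01,-9.66194050e-01,3.72559145e+02],[0,0,0,1]])}
E
python3 - <<'E'
from w0 import *
P=lambda u,v,z=170: atz(W0,(u/3+300-.33,v/3+130-.33),z)[:2]
a,b,c,e,f=P(130,142),P(235,124),P(175,553),P(251,335),P(220,543)
print(a,b,c,f)
for p,q in [(a,c),(b,e),(a,b)]:
    d=q-p; print(np.linalg.norm(d),np.degrees(np.arctan2(d[1],d[0])))
y=np.radians(10.3); ex=np.array([np.cos(y),np.sin(y)]);ey=np.array([-ex[1],ex[0]])
print("centre from a",a-11*ex+50*ey,"b",b+11*ex+50*ey,"c",c-11*ex-50*ey,"f",f+11*ex-50*ey)
E
```

```text
[573.31969446 -19.10995002] [551.56526584 -22.98104242] [555.41845201  79.65227303] [544.87908223  77.17241816]
100.37146597811183 100.27366176805322
47.77902899250334 99.75178777989592
22.09616529908467 -169.91011314289227
centre from a [553.55684828  28.11747751] b [553.4478905   28.18003384] c [553.53582735  28.49119677] f [564.6419284   29.94499063]
```

```bash
python3 - <<'E'
from h import *
i=arm.camera_info("wrist"); s=arm.read_state(); R=Ro.from_quat(s["ee_rot"]).as_matrix()
print((Ro.from_matrix(R.T@i["world_from_camera"][:3,:3]).as_matrix()).round(4).tolist(), R.T@(i["world_from_camera"][:3,3]-s["position"]))
# tool-frame plane z_tool=-18
T=i["world_from_camera"]
for uv in [(217,132),(306,132),(261,132),(222,330),(300,330)]:
    o,d=ray(i,uv); o=R.T@(o-s["position"]); d=R.T@d
    print(uv,(o+d*((-18-o[2])/d[2])).round(1))
rel([553.5,100,240],10.2)
E
```

```text
[[0.0009, -0.9662, -0.2578], [1.0, 0.001, -0.0002], [0.0005, -0.2578, 0.9662]] [  64.50797525   -0.35796921 -142.07902054]
(217, 132) [ 53.5 -16.1 -18. ]
(306, 132) [ 53.6  16.4 -18. ]
(261, 132) [ 53.5   0.  -18. ]
(222, 330) [-31.6 -16.8 -18. ]
(300, 330) [-31.5  17.2 -18. ]
t 5.65 pos [515.6 341.2 148.3] yaw 15.25 tilt [0.54 0.27] F [ 0.3 -0.5 -1.7] w 32.6 | tool shift mm [242.5  25.9 -92.5] roll 5.05
```

Emit:
arm_command --commands '[0.01,0.002,-0.03,1,0.03,0.002,-0.03,1,0.03,0.003,-0.025,1,0.03,0.003,-0.01,1,0.03,0.003,0,1]'

```text
clock: 6.15
position: [528.8, 208.6, 236.7]
ee_rot: [0.768, -0.64, 0.001, 0.005]
contact_force: [0.9, 1.1, -1.1]
gripper_width: 32.7
```

```bash
python3 - <<'E'
from h import *
rel([553.9,29.2,235],10.2)
E
```

```text
t 6.15 pos [528.8 208.6 236.7] yaw 10.39 tilt [-0.28 -0.52] F [ 0.9  1.1 -1.1] w 32.7 | tool shift mm [181.    7.7   3.2] roll 0.19
```

Emit:
arm_command --commands '[0.035,0.002,0,0,0.035,0.002,0,0,0.035,0.002,0,0,0.03,0.001,0,0,0.02,0,0,0]'

```text
clock: 6.65
position: [547.0, 46.9, 231.1]
ee_rot: [0.768, -0.64, -0.002, 0.012]
contact_force: [0.0, 0.4, -1.6]
gripper_width: 32.4
```

Emit:
arm_command --commands '[0.01,0,0,0,0,0,0,0,0,0,0,0,0,0,0,0,0,0,0,0]'

```text
clock: 7.15
position: [547.5, 36.2, 226.9]
ee_rot: [0.767, -0.641, -0.005, 0.015]
contact_force: [0.4, -0.6, -2.3]
gripper_width: 32.4
```

```bash
python3 - <<'E'
from h import *
rel([553.9,29.2,235],10.2)
snap("wrist","w6");snap("side","s6",5,(220,110,340,230)); snap("scene","c6",6,(200,110,300,210))
rel([553.9,29.2,235],10.2)
E
```

```text
t 7.15 pos [547.5  36.2 226.9] yaw 10.23 tilt [-1.54 -0.96] F [ 0.4 -0.6 -2.3] w 32.4 | tool shift mm [ 8.1 -4.9 -8.1] roll 0.03
t 7.3 pos [547.5  35.9 227.1] yaw 10.22 tilt [-1.52 -0.96] F [ 0.2 -0.1 -1.7] w 32.4 | tool shift mm [ 7.9 -4.9 -7.9] roll 0.02
```

View pics/w6.png

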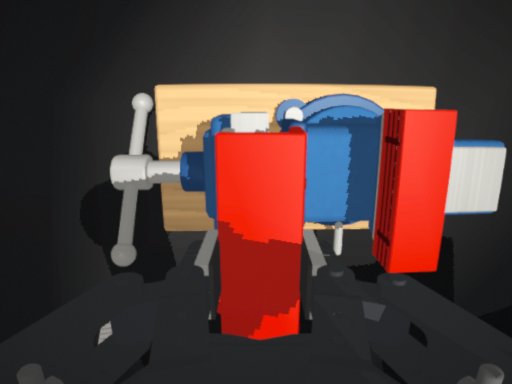

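View pics/s6.png

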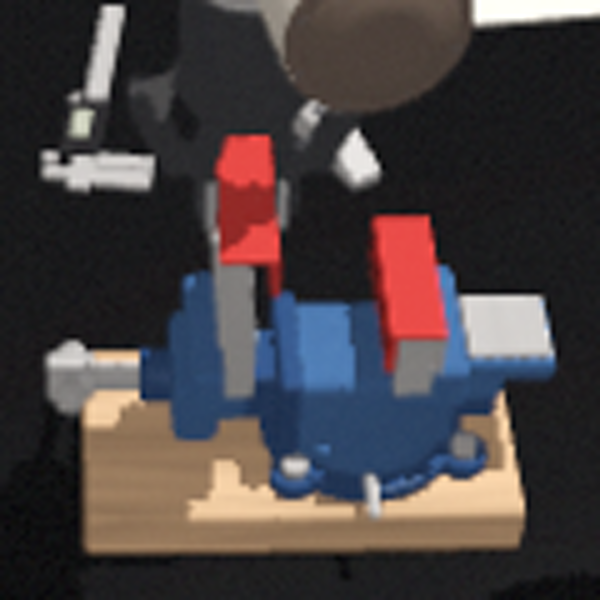

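View pics/c6.png

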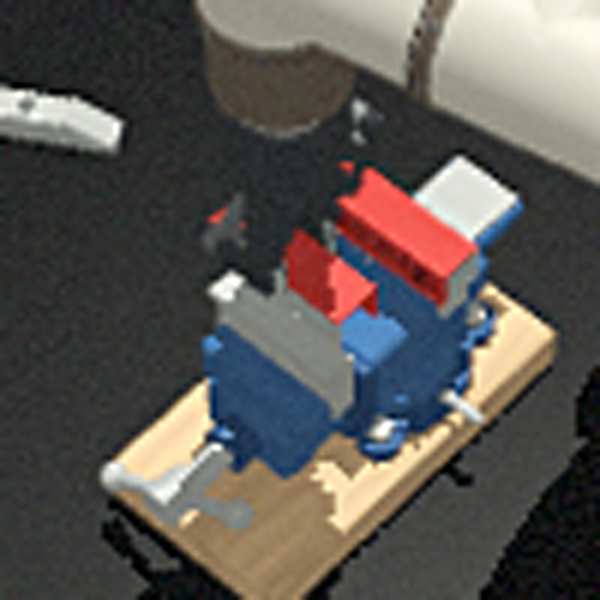

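Emit:
arm_command --commands '[0,0,-0.006,0,0,0,-0.006,0,0,0,-0.006,0,0,0,-0.006,0,0,0,-0.006,0]'

```text
clock: 7.8
position: [548.3, 37.2, 259.9]
ee_rot: [0.768, -0.641, -0.005, 0.015]
contact_force: [0.6, -0.0, -1.8]
gripper_width: 32.5
```

```bash
python3 - <<'E'
from h import *
rel([553.9,29.2,235],10.2)
E
```

```text
t 7.8 pos [548.3  37.2 259.9] yaw 10.28 tilt [-1.49 -0.96] F [ 0.6 -0.  -1.8] w 32.5 | tool shift mm [ 8.5 -4.8 24.8] roll 0.08
```

Emit:
arm_command --commands '[0,0,0.03,0,0,0,0,0,0,0,-0.03,0,0,0,0,0,0,0,0,0]'

```text
clock: 8.3
position: [550.1, 36.9, 265.5]
ee_rot: [0.768, -0.641, -0.002, 0.013]
contact_force: [-0.4, -0.3, -2.1]
gripper_width: 33.0
```

```bash
python3 - <<'E'
from h import *
rel([553.9,29.2,235],10.2)
E
```

```text
t 8.3 pos [550.1  36.9 265.5] yaw 10.31 tilt [-1.13 -0.96] F [-0.4 -0.3 -2.1] w 33.0 | tool shift mm [ 7.9 -3.  30.5] roll 0.11
```

Emit:
arm_command --commands '[-0.03,0,0.03,0,0,0,0,0,0.008,0,-0.006,0,0.008,0,-0.006,0,0.008,0,-0.006,0]'

```text
clock: 8.8
position: [550.1, 41.5, 256.3]
ee_rot: [0.768, -0.64, -0.001, 0.012]
contact_force: [0.9, 0.0, -1.1]
gripper_width: 32.8
```

```bash
python3 - <<'E'
from h import *
rel([553.9,29.2,235],10.2)
E
```

```text
t 8.8 pos [550.1  41.5 256.3] yaw 10.37 tilt [-0.92 -0.99] F [ 0.9  0.  -1.1] w 32.8 | tool shift mm [12.4 -1.9 21.4] roll 0.17
```

Emit:
arm_command --commands '[-0.03,0,0.03,0,0,0,0,0,0.008,0,-0.006,0,0.008,0,-0.006,0,0.008,0,-0.006,0]'

```text
clock: 9.3
position: [552.9, 41.4, 251.6]
ee_rot: [0.767, -0.642, 0.003, 0.008]
contact_force: [-0.3, 0.8, -0.9]
gripper_width: 32.6
```

```bash
python3 - <<'E'
from h import *
rel([553.9,29.2,235],10.2)
E
```

```text
t 9.3 pos [552.9  41.4 251.6] yaw 10.09 tilt [-0.3 -0.9] F [-0.3  0.8 -0.9] w 32.6 | tool shift mm [11.9  1.  16.8] roll -0.11
```

Emit:
arm_command --commands '[-0.045,0,0.04,0,0,0,0,0,0.012,0,-0.012,0,0.012,0,-0.012,0,0.012,0,-0.012,0]'

```text
clock: 9.8
position: [556.2, 37.8, 261.5]
ee_rot: [0.765, -0.644, 0.007, 0.004]
contact_force: [0.2, -0.6, -0.9]
gripper_width: 32.8
```

```bash
python3 - <<'E'
from h import *
rel([553.9,29.2,235],10.2)
E
```

```text
t 9.8 pos [556.2  37.8 261.5] yaw 9.83 tilt [ 0.32 -0.82] F [ 0.2 -0.6 -0.9] w 32.8 | tool shift mm [ 7.7  3.8 26.7] roll -0.37
```

Emit:
arm_command --commands '[0.012,0,0.04,0,0.008,0,0,0,0,0,-0.012,0,0,0,-0.01,0,0,0,-0.01,0]'

```text
clock: 10.3
position: [565.1, 9.0, 268.5]
ee_rot: [0.763, -0.646, 0.014, -0.002]
contact_force: [0.1, 0.3, -1.5]
gripper_width: 32.5
```

```bash
python3 - <<'E'
from h import *
rel([553.9,29.2,235],10.2)
E
```

```text
t 10.3 pos [565.1   9.  268.5] yaw 9.5 tilt [ 1.36 -0.82] F [ 0.1  0.3 -1.5] w 32.5 | tool shift mm [-22.4   8.4  32.9] roll -0.7
```

Emit:
arm_command --commands '[-0.05,0,0,0,-0.02,0,0,0,0.012,0.002,0,0,0.012,0.002,0,0,0.012,0.002,0,-0.5]'

```text
clock: 10.8
position: [557.7, 41.7, 280.0]
ee_rot: [0.766, -0.642, 0.019, -0.009]
contact_force: [0.5, -0.3, -1.7]
gripper_width: 32.3
```

```bash
python3 - <<'E'
from h import *
rel([553.9,29.2,235],10.2)
E
```

```text
t 10.8 pos [557.7  41.7 280. ] yaw 10.06 tilt [ 2.38 -0.61] F [ 0.5 -0.3 -1.7] w 32.3 | tool shift mm [10.8  7.6 45. ] roll -0.14
```

Emit:
arm_command --commands '[0.003,0.002,0.008,0,0.003,0.002,0.008,0,0.002,0.001,0.008,0,0.001,0.001,0.008,0,0,0,0.005,0]'

```text
clock: 11.3
position: [554.8, 27.0, 242.0]
ee_rot: [0.764, -0.644, 0.02, -0.01]
contact_force: [0.6, -1.2, -2.2]
gripper_width: 32.4
```

```bash
python3 - <<'E'
from h import *
rel([553.9,29.2,208],10.2)
E
```

```text
t 11.3 pos [554.8  27.  242. ] yaw 9.76 tilt [ 2.5 -0.6] F [ 0.6 -1.2 -2.2] w 32.4 | tool shift mm [-2.9  1.9 33.9] roll -0.44
```

Emit:
arm_command --commands '[0,0,-0.035,0,0,0,0,0,-0.001,0,0.012,0,0,0,0.012,0,0,0,0.012,0]'

```text
clock: 11.8
position: [554.4, 28.9, 236.5]
ee_rot: [0.765, -0.644, 0.019, -0.009]
contact_force: [0.4, -0.0, -0.7]
gripper_width: 33.0
```

```bash
python3 - <<'E'
from h import *
rel([553.9,29.2,208],10.2)
E
```

```text
t 11.8 pos [554.4  28.9 236.5] yaw 9.82 tilt [ 2.37 -0.61] F [ 0.4 -0.  -0.7] w 33.0 | tool shift mm [-0.9  1.6 28.4] roll -0.38
```

Emit:
arm_command --commands '[-0.001,0.002,0.007,-0.4,0,0,0.007,0,0,0,0.007,0,0,0,0.007,0,0,0,0.005,0]'

```text
clock: 12.3
position: [551.7, 29.4, 196.4]
ee_rot: [0.767, -0.641, 0.017, -0.006]
contact_force: [0.1, 0.1, -1.2]
gripper_width: 32.6
```

```bash
python3 - <<'E'
from h import *
rel([553.9,29.2,176],10.2)
snap("wrist","w7");snap("side","s7",5,(220,110,340,230)); snap("scene","c7",6,(200,110,300,210))
E
```

```text
t 12.3 pos [551.7  29.4 196.4] yaw 10.29 tilt [ 2.   -0.71] F [ 0.1  0.1 -1.2] w 32.6 | tool shift mm [ 0.2 -1.5 20.4] roll 0.09
```

View pics/w7.png

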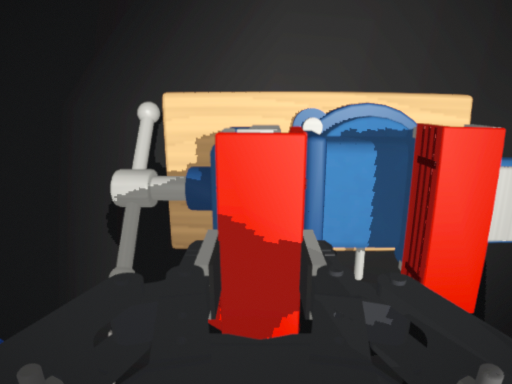

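View pics/s7.png

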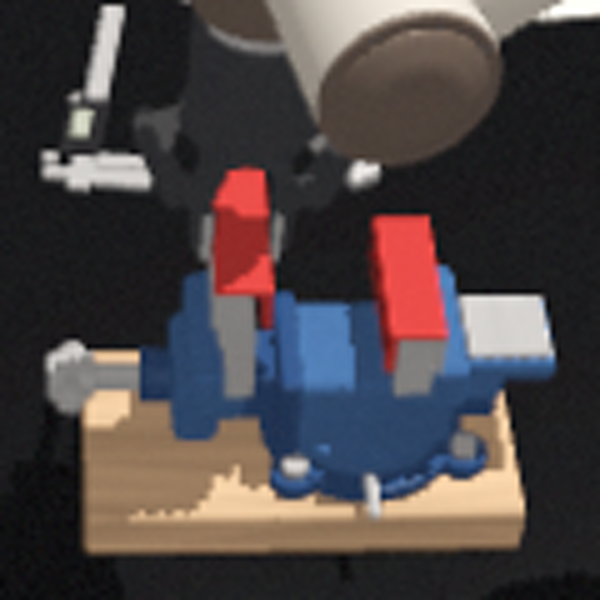

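View pics/c7.png

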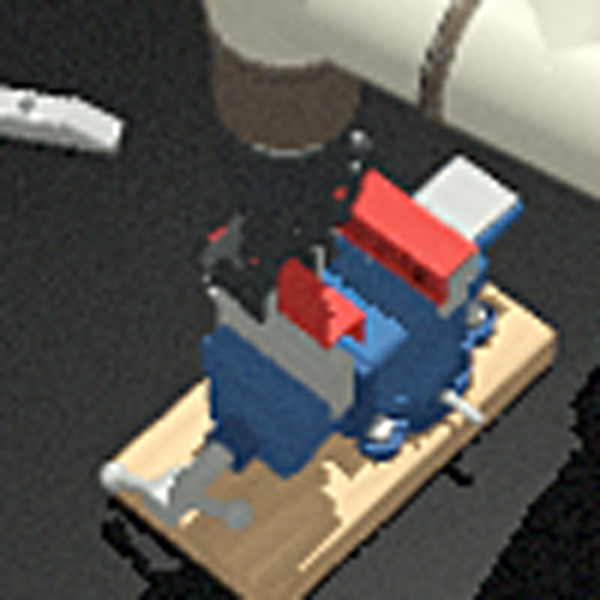

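Emit:
arm_command --commands '[0,-0.002,0.003,0,0,0,0.003,0,0,0,0.003,0,0,0,0.002,0,0,0,0.0,0]'

```text
clock: 12.95
position: [555.4, 29.7, 186.6]
ee_rot: [0.767, -0.641, 0.019, -0.008]
contact_force: [-0.2, -0.1, -2.0]
gripper_width: 32.7
```

```bash
python3 - <<'E'
from h import *
rel([554,29.2,174],10.2)
E
```

```text
t 12.95 pos [555.4  29.7 186.6] yaw 10.3 tilt [ 2.21 -0.67] F [-0.2 -0.1 -2. ] w 32.7 | tool shift mm [ 0.   1.9 12.6] roll 0.1
```

Emit:
arm_command --commands '[0,0.0015,0.002,0,0,0,0.002,0,0,0,0.002,0,0,0,0.002,0,0,0,0.001,0]'

```text
clock: 13.45
position: [554.0, 29.2, 177.0]
ee_rot: [0.767, -0.641, 0.019, -0.008]
contact_force: [-0.0, 0.3, -2.4]
gripper_width: 32.5
```

```bash
python3 - <<'E'
from h import *
rel([554,29.2,174],10.2)
snap("side","s8",5,(220,110,340,230))
E
```

```text
t 13.45 pos [554.   29.2 177. ] yaw 10.3 tilt [ 2.2  -0.67] F [-0.   0.3 -2.4] w 32.5 | tool shift mm [-0.   0.1  3. ] roll 0.1
```

View pics/s8.png

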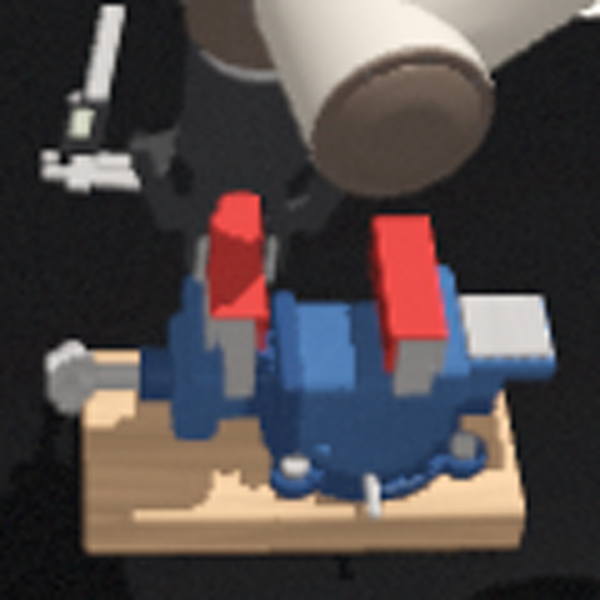

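Emit:
arm_command --commands '[0,0,0.001,0,0,0,0.001,0,0,0,0.001,0,0,0,0.001,0,0,0,0,0]'

```text
clock: 14.0
position: [554.0, 29.2, 172.6]
ee_rot: [0.768, -0.641, 0.018, -0.008]
contact_force: [-0.2, 0.0, -1.0]
gripper_width: 32.5
```

Emit:
arm_command --commands '[0,0,0,0,0,0,0,0,0,0,0,0,0,0,0,0,0,0,0,0]' --jaw 0.65

```text
clock: 14.5
position: [555.9, 29.5, 174.5]
ee_rot: [0.768, -0.64, 0.02, -0.01]
contact_force: [-0.9, -0.0, 0.0]
gripper_width: 55.1
```

Emit:
arm_command --commands '[0,0,-0.01,0,0,0,-0.015,0,0,0,-0.015,0,0,0,-0.015,0,0,0,-0.005,0]'

```text
clock: 15.0
position: [553.3, 30.0, 238.7]
ee_rot: [0.768, -0.64, 0.02, -0.009]
contact_force: [0.5, -0.5, 0.5]
gripper_width: 55.4
```

```bash
python3 - <<'E'
from h import *
rel([554,29.2,174],10.2)
snap("wrist","w9");snap("side","s9",5,(220,110,340,230)); snap("scene","c9",6,(200,110,300,210))
E
```

```text
t 15.0 pos [553.3  30.  238.7] yaw 10.37 tilt [ 2.48 -0.68] F [ 0.5 -0.5  0.5] w 55.4 | tool shift mm [-0.3  2.  64.7] roll 0.17
```

View pics/w9.png

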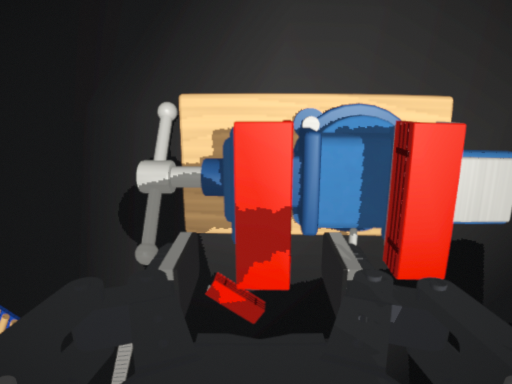

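View pics/s9.png

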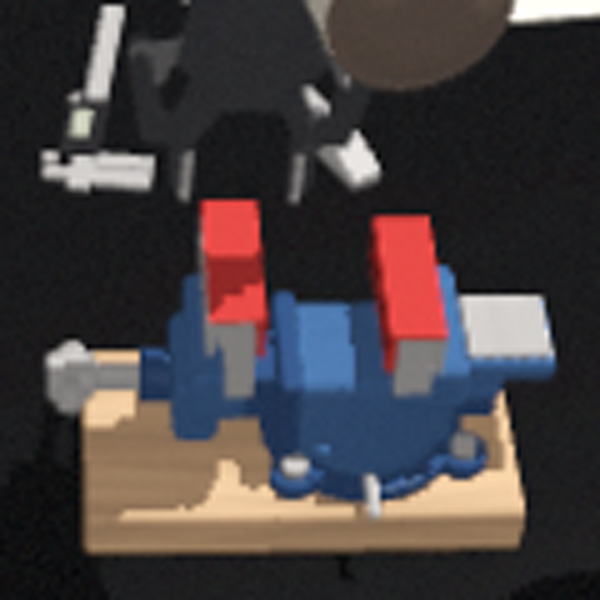

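View pics/c9.png

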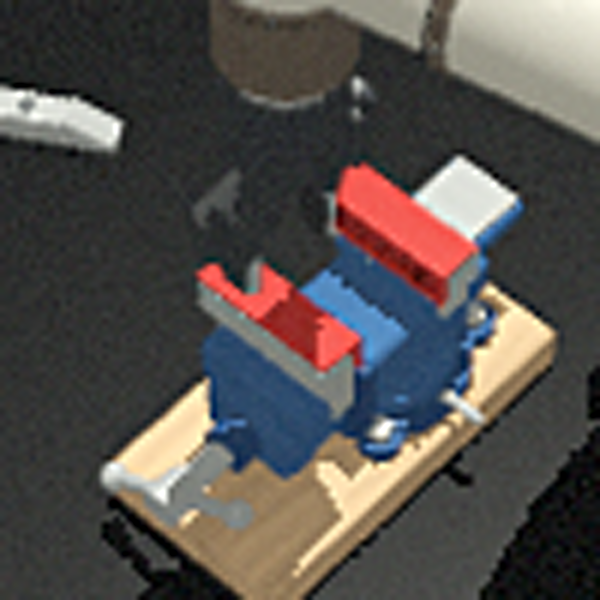

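```bash
python3 - <<'E'
from h import *
i=arm.camera_info("wrist")
q=np.array([atz(i,p,190)[:2] for p in [(235,122),(292,122),(290,289),(236,289)]]); print(q.round(1).tolist(),q.mean(0))
for a in range(4):
    d=q[(a+1)%4]-q[a]; print(np.linalg.norm(d),np.degrees(np.arctan2(d[1],d[0])))
y=np.radians(10.2); ey=np.array([-np.sin(y),np.cos(y)])
print("left",np.array([554,28.4])+40*ey,"right",np.array([554,28.4])-40*ey)
rel(np.r_[np.array([554,28.4])+40*ey,215],10.2)
E
```

```text
[[577.6, -20.4], [546.6, -26.2], [527.0, 74.5], [560.3, 81.3]] [552.87361069  27.28178043]
31.558943983327246 -169.49643019216813
102.56277462484411 101.04875572277898
34.00674487661749 11.613406675601622
103.22721508156474 -80.30988834634366
left [546.91661039  67.76782432] right [561.08338961 -10.96782432]
t 15.15 pos [552.3  29.9 236.4] yaw 10.34 tilt [ 2.29 -0.7 ] F [ 0.  -0.5  0.5] w 55.5 | tool shift mm [-38.6  -0.7  20.7] roll 0.14
```

Emit:
arm_command --commands '[-0.01,-0.001,0.003,0,-0.01,0,0.003,0,-0.01,0,0.003,0,-0.006,0,0.003,0,0,0,0.003,0]' --jaw 0.0

```text
clock: 15.65
position: [545.4, 68.5, 216.4]
ee_rot: [0.768, -0.64, 0.018, -0.006]
contact_force: [-0.2, 0.9, 0.2]
gripper_width: -0.3
```

```bash
python3 - <<'E'
from h import *
rel([546.9,67.8,195],10.2)
E
```

```text
t 15.65 pos [545.4  68.5 216.4] yaw 10.35 tilt [ 1.96 -0.79] F [-0.2  0.9  0.2] w -0.3 | tool shift mm [ 0.6 -0.7 21.4] roll 0.15
```

Emit:
arm_command --commands '[0.0,-0.001,0.004,0,0,0,0.004,0,0,0,0.003,0,0,0,0.003,0,0,0,0.002,0]'

```text
clock: 16.15
position: [546.8, 68.3, 198.2]
ee_rot: [0.768, -0.64, 0.017, -0.005]
contact_force: [-1.4, -1.2, -0.2]
gripper_width: -0.6
```

Emit:
arm_command --commands '[0.0,0,0.001,0,0,0,0.001,0,0,0,0.001,0,0,0,0.001,0,0,0,0.001,0]'

```text
clock: 16.65
position: [547.2, 67.8, 193.1]
ee_rot: [0.768, -0.641, 0.017, -0.005]
contact_force: [-1.1, 0.9, -0.2]
gripper_width: -0.2
```

```bash
python3 - <<'E'
from h import *
rel([546.9,67.8,190],10.2)
E
```

```text
t 16.65 pos [547.2  67.8 193.1] yaw 10.31 tilt [ 1.92 -0.82] F [-1.1  0.9 -0.2] w -0.2 | tool shift mm [-0.1  0.4  3.1] roll 0.11
```

Emit:
arm_command --commands '[0.0,0,0.001,0,0,0,0.001,0,0,0,0.001,0,0,0,0.001,0,0,0,0.001,0]'

```text
clock: 17.15
position: [547.7, 68.0, 188.9]
ee_rot: [0.768, -0.641, 0.018, -0.006]
contact_force: [-1.2, 0.1, 5.4]
gripper_width: -0.4
```

Emit:
arm_command --commands '[0.0,0,0.001,0,0,0,0.001,0,0,0,0.001,0,0,0,0.001,0,0,0,0.001,0]'

```text
clock: 17.65
position: [547.8, 68.0, 188.7]
ee_rot: [0.768, -0.64, 0.019, -0.006]
contact_force: [-3.0, 0.2, 5.8]
gripper_width: -0.2
```

Emit:
arm_command --commands '[0.0,0,0.0015,0,0,0,0.0018,0,0,0,0.002,0,0,0,0.002,0,0,0,0.002,0]'

```text
clock: 18.15
position: [548.1, 68.2, 188.1]
ee_rot: [0.769, -0.639, 0.021, -0.008]
contact_force: [-5.3, 0.7, 10.4]
gripper_width: 0.2
```

Emit:
arm_command --commands '[0.0,0.0005,0.0022,0,0,0.0005,0.0023,0,0,0.0005,0.0024,0,0,0.0005,0.0025,0,0,0.0005,0.0025,0]'

```text
clock: 18.65
position: [547.9, 68.2, 187.7]
ee_rot: [0.77, -0.637, 0.025, -0.011]
contact_force: [-5.9, 1.9, 11.8]
gripper_width: -0.1
```

Emit:
arm_command --commands '[0.0,0.001,0.0028,0,0,0.001,0.003,0,0,0.001,0.003,0,0,0.001,0.003,0,0,0,0,0]'

```text
clock: 19.15
position: [548.0, 68.3, 188.3]
ee_rot: [0.771, -0.636, 0.031, -0.017]
contact_force: [-0.3, -0.2, -0.2]
gripper_width: 0.1
```

```bash
python3 - <<'E'
from h import *
rel([546.9,67.8,190],10.2)
snap("side","s10",5,(220,110,340,230)); 
E
```

```text
t 19.15 pos [548.   68.3 188.3] yaw 11.06 tilt [ 3.97 -0.71] F [-0.3 -0.2 -0.2] w 0.1 | tool shift mm [ 0.3  1.1 -1.8] roll 0.86
```

View pics/s10.png

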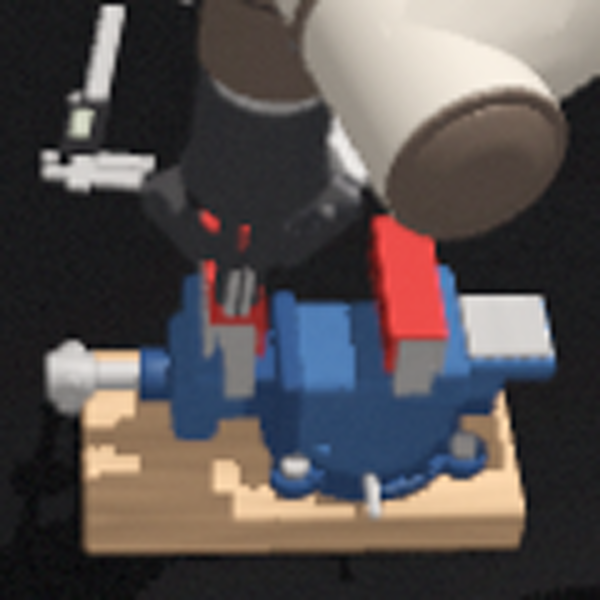

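Emit:
arm_command --commands '[0.0,0,-0.01,0,0,0,-0.05,0,0,0,-0.05,0,0,0,-0.05,0,0,0,0,0]'

```text
clock: 19.7
position: [536.4, 69.5, 351.3]
ee_rot: [0.771, -0.636, 0.03, -0.014]
contact_force: [-0.1, -0.2, 0.3]
gripper_width: -0.2
```

```bash
python3 - <<'E'
from h import *
rel([546.9,67.8,200],10.2)
E
```

```text
t 19.7 pos [536.4  69.5 351.3] yaw 11.01 tilt [ 3.64 -0.9 ] F [-0.1 -0.2  0.3] w -0.2 | tool shift mm [ -0.5  -1.  151.7] roll 0.81
```

Emit:
arm_command --commands '[0.0,0,0.012,0,0,0,0.015,0,0,0,0.015,0,0,0,0.015,0,0,0,0.015,0]'

```text
clock: 20.2
position: [540.2, 68.1, 273.3]
ee_rot: [0.771, -0.636, 0.029, -0.014]
contact_force: [-0.2, 0.3, 0.0]
gripper_width: 0.3
```

```bash
python3 - <<'E'
from h import *
rel([546.9,67.8,200],10.2)
E
```

```text
t 20.2 pos [540.2  68.1 273.3] yaw 10.96 tilt [ 3.57 -0.82] F [-0.2  0.3  0. ] w 0.3 | tool shift mm [-0.3 -2.2 73.6] roll 0.76
```

Emit:
arm_command --commands '[0.0,0.05,0,0,0,0,0,0,0,-0.015,0,0,0,-0.015,0,0,0,-0.015,0,-0.5]'

```text
clock: 20.7
position: [532.0, 65.0, 256.8]
ee_rot: [0.774, -0.633, 0.022, -0.002]
contact_force: [0.1, -0.6, -0.3]
gripper_width: -0.4
```

```bash
python3 - <<'E'
from h import *
rel([546.9,67.8,200],10.2)
E
```

```text
t 20.7 pos [532.   65.  256.8] yaw 11.41 tilt [ 2.07 -1.41] F [ 0.1 -0.6 -0.3] w -0.4 | tool shift mm [ -1.6 -13.4  57.2] roll 1.21
```

Emit:
arm_command --commands '[0.0,-0.05,0,0,0,0,0,0,0,0.015,0,0,0,0.015,0,0,0,0.015,0,0.5]'

```text
clock: 21.2
position: [544.0, 67.2, 251.3]
ee_rot: [0.77, -0.638, 0.021, -0.001]
contact_force: [-0.7, 0.4, -0.3]
gripper_width: 0.1
```

```bash
python3 - <<'E'
from h import *
rel([546.9,67.8,200],10.2)
E
```

```text
t 21.2 pos [544.   67.2 251.3] yaw 10.77 tilt [ 1.92 -1.51] F [-0.7  0.4 -0.3] w 0.1 | tool shift mm [-1.7 -1.5 51.3] roll 0.57
```

Emit:
arm_command --commands '[0.0,0.05,0,0.4,0,0,0,0,0,-0.018,0,0,0,-0.018,0,0,0,-0.018,0,0]'

```text
clock: 21.7
position: [543.8, 65.5, 252.1]
ee_rot: [0.768, -0.64, 0.021, -0.001]
contact_force: [0.1, -0.0, -0.0]
gripper_width: 0.2
```

```bash
python3 - <<'E'
from h import *
rel([546.9,67.8,200],10.2)
E
```

```text
t 21.7 pos [543.8  65.5 252.1] yaw 10.37 tilt [ 1.97 -1.43] F [ 0.1 -0.  -0. ] w 0.2 | tool shift mm [-3.3 -1.9 52.1] roll 0.17
```

Emit:
arm_command --commands '[-0.001,0,0.014,0,-0.001,0,0.014,0,0,0,0.014,0,0,0,0.01,0,0,0,0.003,0]'

```text
clock: 22.2
position: [556.6, 68.5, 197.4]
ee_rot: [0.767, -0.641, 0.024, -0.006]
contact_force: [0.2, 0.6, -0.6]
gripper_width: 0.3
```

```bash
python3 - <<'E'
from h import *
rel([547.5,67.8,190],10.2)
E
```

```text
t 22.2 pos [556.6  68.5 197.4] yaw 10.33 tilt [ 2.6  -1.25] F [ 0.2  0.6 -0.6] w 0.3 | tool shift mm [-1.2  9.4  6.9] roll 0.13
```

Emit:
arm_command --commands '[-0.001,0.005,0,0,0,0.004,0,0,0,0,0.001,0,0,0,0.001,0,0,0,0.001,0]'

```text
clock: 22.7
position: [548.7, 68.2, 195.9]
ee_rot: [0.768, -0.64, 0.026, -0.008]
contact_force: [-0.4, 0.6, 0.0]
gripper_width: 0.1
```

```bash
python3 - <<'E'
from h import *
rel([547.5,67.8,190],10.2)
E
```

```text
t 22.7 pos [548.7  68.2 195.9] yaw 10.35 tilt [ 2.84 -1.18] F [-0.4  0.6  0. ] w 0.1 | tool shift mm [-0.   1.5  5.8] roll 0.15
```

Emit:
arm_command --commands '[0,0.001,0.003,0,0,0,0.002,0,0,0,0.001,0,0,0,0.0015,0,0,0,0.0025,0]'

```text
clock: 23.2
position: [549.1, 68.1, 187.5]
ee_rot: [0.768, -0.64, 0.027, -0.009]
contact_force: [-5.3, 2.1, 12.4]
gripper_width: 0.0
```

Emit:
arm_command --commands '[0,0,0.0028,0,0,0,0.003,0,0,0,0.003,0,0,0,0.0032,0,0,0,0.0032,0]'

```text
clock: 23.7
position: [551.5, 68.9, 182.7]
ee_rot: [0.769, -0.639, 0.03, -0.012]
contact_force: [-1.6, 0.7, 6.4]
gripper_width: -0.1
```

```bash
python3 - <<'E'
from h import *
rel([547.5,67.8,190],10.2)
E
```

```text
t 23.7 pos [551.5  68.9 182.7] yaw 10.62 tilt [ 3.55 -1.12] F [-1.6  0.7  6.4] w -0.1 | tool shift mm [ 0.6  3.7 -7.5] roll 0.42
```

Emit:
arm_command --commands '[0,0.001,0.002,0,0,0.001,0.002,0,0,0.001,0.002,0,0,0.001,0.002,0,0,0,0.002,0]'

```text
clock: 24.2
position: [552.0, 69.2, 179.9]
ee_rot: [0.77, -0.637, 0.034, -0.017]
contact_force: [-3.6, 0.3, 7.4]
gripper_width: 0.0
```

```bash
python3 - <<'E'
from h import *
rel([547.5,67.8,174],10.2)
E
```

```text
t 24.2 pos [552.   69.2 179.9] yaw 10.82 tilt [ 4.24 -1.05] F [-3.6  0.3  7.4] w 0.0 | tool shift mm [0.4 5.1 5.6] roll 0.62
```

Emit:
arm_command --commands '[0,0,0.0025,0,0,0,0.0025,0,0,0,0.0025,0,0,0,0.0025,0,0,0,0.0025,0]'

```text
clock: 24.7
position: [557.8, 70.1, 176.2]
ee_rot: [0.771, -0.636, 0.04, -0.022]
contact_force: [-3.3, 1.3, 10.2]
gripper_width: -0.0
```

```bash
python3 - <<'E'
from h import *
rel([547.5,67.8,174],10.2)
E
```

```text
t 24.7 pos [557.8  70.1 176.2] yaw 11.07 tilt [ 5.08 -0.99] F [-3.3  1.3 10.2] w -0.0 | tool shift mm [ 0.2 10.7  1.3] roll 0.87
```

Emit:
arm_command --commands '[0,0,-0.01,0,0,0,-0.03,0,0,0,-0.03,0,0,0,0,0,0,0,0,0]'

```text
clock: 25.2
position: [550.7, 71.0, 247.0]
ee_rot: [0.771, -0.636, 0.039, -0.02]
contact_force: [-0.7, 0.1, -0.8]
gripper_width: -0.1
```

```bash
python3 - <<'E'
from h import *
rel([547.5,67.8,200],10.2)
snap("side","s11",5,(220,110,340,230));snap("scene","c11",6,(200,110,300,210)); 
E
```

```text
t 25.2 pos [550.7  71.  247. ] yaw 11.02 tilt [ 4.88 -1.03] F [-0.7  0.1 -0.8] w -0.1 | tool shift mm [ 1.   7.6 46.6] roll 0.82
```

View pics/s11.png

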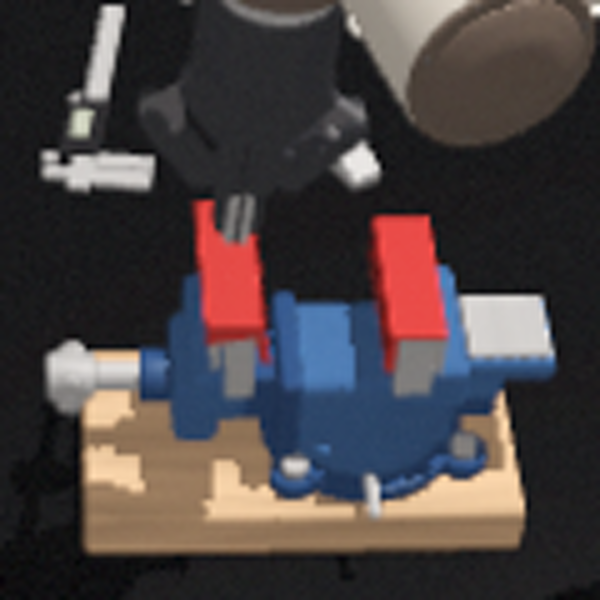

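View pics/c11.png

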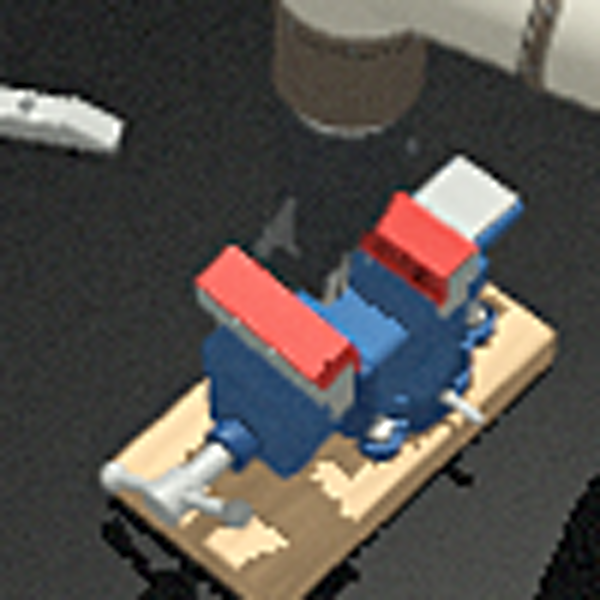

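Emit:
arm_command --commands '[0.02,0.05,0,0.8,0.02,0,0,0,0.015,-0.012,0,0,0.01,-0.012,0,0,0.01,-0.01,0,0]'

```text
clock: 25.8
position: [546.4, -7.2, 239.6]
ee_rot: [0.767, -0.641, 0.034, -0.013]
contact_force: [0.0, 0.2, -0.5]
gripper_width: -0.5
```

```bash
python3 - <<'E'
from h import *
rel([561,-11,200],10.2)
E
```

```text
t 25.8 pos [546.4  -7.2 239.6] yaw 10.33 tilt [ 3.89 -1.34] F [ 0.   0.2 -0.5] w -0.5 | tool shift mm [  4.9 -11.2  40.6] roll 0.13
```

Emit:
arm_command --commands '[0,0.05,0,0,0,0.03,0,0,0,-0.01,0,0,0.003,-0.02,0,0,0,-0.02,0,0]'

```text
clock: 26.3
position: [520.8, -16.7, 231.4]
ee_rot: [0.766, -0.641, 0.03, -0.008]
contact_force: [0.1, -0.1, 0.1]
gripper_width: 0.4
```

```bash
python3 - <<'E'
from h import *
rel([561,-11,200],10.2)
E
```

```text
t 26.3 pos [520.8 -16.7 231.4] yaw 10.2 tilt [ 3.26 -1.54] F [ 0.1 -0.1  0.1] w 0.4 | tool shift mm [  0.3 -38.9  33.5] roll 0.0
```

Emit:
arm_command --commands '[0,-0.01,0,0,0,-0.012,0,0,0,-0.012,0,0,0,-0.01,0,0,0,0,0,0]'

```text
clock: 26.8
position: [572.2, -7.6, 231.7]
ee_rot: [0.767, -0.641, 0.03, -0.007]
contact_force: [-0.5, 0.2, 0.1]
gripper_width: 0.2
```

```bash
python3 - <<'E'
from h import *
rel([561,-11,200],10.2)
E
```

```text
t 26.8 pos [572.2  -7.6 231.7] yaw 10.21 tilt [ 3.19 -1.58] F [-0.5  0.2  0.1] w 0.2 | tool shift mm [ 0.3 13.2 31.1] roll 0.01
```

Emit:
arm_command --commands '[0,0.013,0.005,0,0,0.002,0.009,0,0,0,0.008,0,0,0,0.006,0,0,0,0.003,0]'

```text
clock: 27.3
position: [559.4, -11.0, 197.6]
ee_rot: [0.767, -0.641, 0.03, -0.007]
contact_force: [0.2, -0.3, -0.5]
gripper_width: 0.1
```

```bash
python3 - <<'E'
from h import *
rel([561,-11,190],10.2)
E
```

```text
t 27.3 pos [559.4 -11.  197.6] yaw 10.21 tilt [ 3.16 -1.58] F [ 0.2 -0.3 -0.5] w 0.1 | tool shift mm [-0.  -1.2  7.7] roll 0.01
```

Emit:
arm_command --commands '[0,0,0.003,0,0,0,0.002,0,0,0,0.002,0,0,0.0005,0.0015,0,0,0.001,0.0025,0]'

```text
clock: 27.8
position: [561.7, -11.5, 191.4]
ee_rot: [0.767, -0.64, 0.034, -0.009]
contact_force: [-2.5, 1.2, 9.2]
gripper_width: 0.0
```

Emit:
arm_command --commands '[0,0.001,0.0028,0,0,0.001,0.003,0,0,0.001,0.003,0,0,0.001,0.0032,0,0,0.001,0.0032,0]'

```text
clock: 28.3
position: [563.9, -12.7, 184.8]
ee_rot: [0.768, -0.639, 0.041, -0.015]
contact_force: [-0.2, 0.9, 5.2]
gripper_width: 0.0
```

```bash
python3 - <<'E'
from h import *
rel([561,-11,174],10.2)
E
```

```text
t 28.3 pos [563.9 -12.7 184.8] yaw 10.6 tilt [ 4.68 -1.68] F [-0.2  0.9  5.2] w 0.0 | tool shift mm [-2.6  3.3 10.5] roll 0.4
```

Emit:
arm_command --commands '[-0.001,0.002,0.0025,0,0,0.001,0.0025,0,0,0.001,0.0025,0,0,0.001,0.0025,0,0,0.001,0.0025,0]'

```text
clock: 28.8
position: [560.8, -12.9, 174.2]
ee_rot: [0.768, -0.638, 0.043, -0.017]
contact_force: [-6.3, 3.8, 23.4]
gripper_width: -0.1
```

```bash
python3 - <<'E'
from h import *
rel([561,-11,174],10.2)
E
```

```text
t 28.8 pos [560.8 -12.9 174.2] yaw 10.69 tilt [ 5.04 -1.68] F [-6.3  3.8 23.4] w -0.1 | tool shift mm [-1.9 -0.5  0.1] roll 0.49
```

Emit:
arm_command --commands '[0,0,-0.01,0,0,0,-0.02,0,0,0,-0.02,0,-0.01,0,0,0,-0.02,0.02,0,0]'

```text
clock: 29.3
position: [529.8, 14.5, 219.1]
ee_rot: [0.767, -0.64, 0.04, -0.014]
contact_force: [-0.8, 0.2, -1.4]
gripper_width: -0.1
```

```bash
python3 - <<'E'
from h import *
rel([547.5,67.8,200],10.2)
snap("side","s12",5,(220,110,340,230));snap("scene","c12",6,(200,110,300,210)); 
rel([547.5,67.8,200],10.2)
E
```

```text
t 29.3 pos [529.8  14.5 219.1] yaw 10.42 tilt [ 4.59 -1.69] F [-0.8  0.2 -1.4] w -0.1 | tool shift mm [-50.  -25.6  18.8] roll 0.22
t 29.4 pos [526.2  15.1 218.6] yaw 10.61 tilt [ 4.41 -1.68] F [ 0.7 -0.5  0. ] w 0.4 | tool shift mm [-48.7 -29.3  18.6] roll 0.41
```

View pics/s12.png

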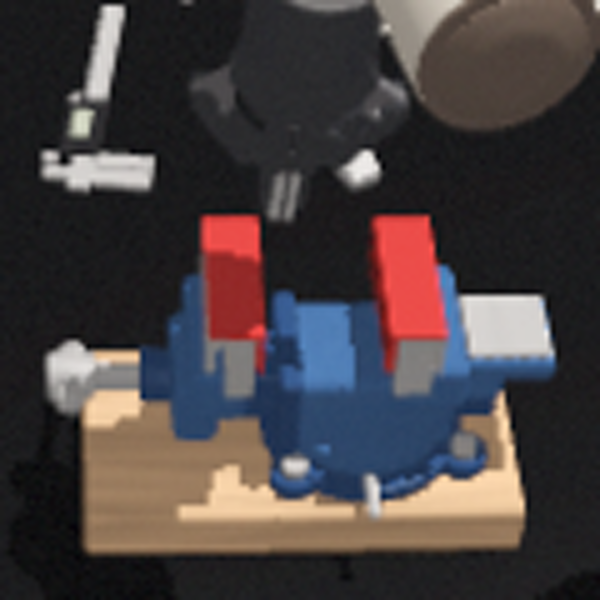

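View pics/c12.png

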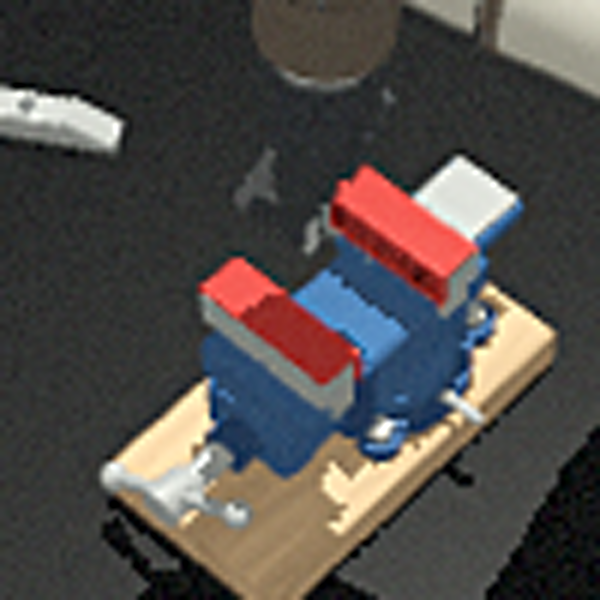

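Emit:
arm_command --commands '[-0.014,-0.008,0,0.4,-0.014,-0.008,0,0,-0.012,-0.008,0,0,-0.006,-0.004,0,0,0,0,0,0]'

```text
clock: 29.9
position: [545.0, 68.9, 214.4]
ee_rot: [0.767, -0.641, 0.037, -0.011]
contact_force: [0.5, -0.3, 0.9]
gripper_width: 0.2
```

```bash
python3 - <<'E'
from h import *
rel([547,67.8,180],10.2)
E
```

```text
t 29.9 pos [545.   68.9 214.4] yaw 10.27 tilt [ 4.01 -1.77] F [ 0.5 -0.3  0.9] w 0.2 | tool shift mm [-0.   0.4 34.5] roll 0.07
```

Emit:
arm_command --commands '[0,0.001,0.007,0,0,0,0.007,0,0,0,0.007,0,0,0,0.005,0,0,0,0.003,0]'

```text
clock: 30.4
position: [545.4, 66.5, 182.2]
ee_rot: [0.766, -0.642, 0.036, -0.01]
contact_force: [0.3, 0.7, 0.1]
gripper_width: -0.4
```

Emit:
arm_command --commands '[0,0,0.002,0,0,0,0.002,0,0,0,0.001,0,0,0,0.001,0,0,0,0.001,0]'

```text
clock: 30.9
position: [546.0, 65.8, 174.7]
ee_rot: [0.766, -0.642, 0.036, -0.01]
contact_force: [-1.0, -0.5, 0.7]
gripper_width: 0.3
```

```bash
python3 - <<'E'
from h import *
rel([547,67.8,174],10.2)
E
```

```text
t 30.9 pos [546.   65.8 174.7] yaw 10.15 tilt [ 3.91 -1.82] F [-1.  -0.5  0.7] w 0.3 | tool shift mm [-1.8 -1.3  0.7] roll -0.05
```

Just touching at about 174, so this end is nearly home. Push to confirm.

Emit:
arm_command --commands '[0,0,0.001,0,0,0,0.0015,0,0,0,0.002,0,0,0.0005,0.0025,0,0,0.0005,0.003,0]'

```text
clock: 31.4
position: [547.1, 65.7, 174.3]
ee_rot: [0.767, -0.641, 0.04, -0.012]
contact_force: [-8.3, 1.6, 15.7]
gripper_width: 0.1
```

```bash
python3 - <<'E'
from h import *
rel([547,67.8,174],10.2)
E
```

```text
t 31.4 pos [547.1  65.7 174.3] yaw 10.35 tilt [ 4.34 -1.86] F [-8.3  1.6 15.7] w 0.1 | tool shift mm [-2.1 -0.3  0.2] roll 0.15
```

Emit:
arm_command --commands '[0,0,-0.008,0,0,0,-0.008,0,0.012,0,0,0,0.012,0,0,0,0.01,0,0,0]'

```text
clock: 31.9
position: [552.5, 31.7, 193.8]
ee_rot: [0.768, -0.64, 0.04, -0.013]
contact_force: [0.8, 0.2, -1.0]
gripper_width: -0.4
```

```bash
python3 - <<'E'
from h import *
rel([554,28.3,174],10.2)
snap("scene","c13",6,(200,110,300,210)); 
E
```

```text
t 31.9 pos [552.5  31.7 193.8] yaw 10.48 tilt [ 4.48 -1.78] F [ 0.8  0.2 -1. ] w -0.4 | tool shift mm [ 2.7  0.6 19.9] roll 0.28
```

View pics/c13.png

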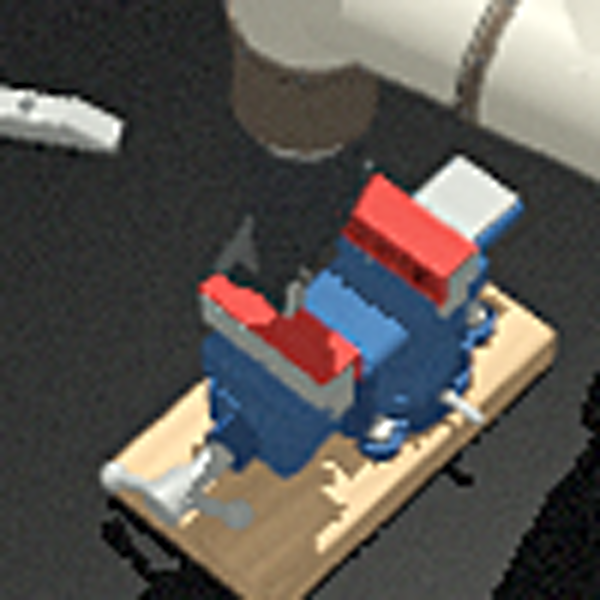

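Emit:
arm_command --commands '[0.001,0,0.006,0,0,0,0.006,0,0,0,0.003,0,0,0,0.002,0,0,0,0.001,0]'

```text
clock: 32.45
position: [554.1, 27.2, 174.4]
ee_rot: [0.767, -0.641, 0.04, -0.011]
contact_force: [-4.5, -0.0, 11.4]
gripper_width: 0.1
```

Emit:
arm_command --commands '[0,0,0.001,0,0,0,0.001,0,0,0,0.0015,0,0,0.0005,0.0025,0,0,0.0005,0.0032,0]'

```text
clock: 32.95
position: [554.8, 27.3, 174.3]
ee_rot: [0.769, -0.638, 0.043, -0.011]
contact_force: [-9.8, 1.7, 19.4]
gripper_width: -0.3
```

Emit:
arm_command --commands '[0,0.001,0.0034,0,0,0.001,0.0034,0,0,0.001,0.0034,0,0,0.001,0.0034,0,0,0.001,0.0034,0]'

```text
clock: 33.45
position: [554.8, 27.4, 174.4]
ee_rot: [0.771, -0.634, 0.051, -0.016]
contact_force: [-6.9, 0.5, 15.5]
gripper_width: -0.1
```

Emit:
arm_command --commands '[0,0.001,0.0035,0,0,0.001,0.0035,0,0,0.001,0.0035,0,0,0.001,0.0035,0,0,0.001,0.0035,0]'

```text
clock: 33.95
position: [554.8, 27.4, 174.5]
ee_rot: [0.774, -0.631, 0.058, -0.02]
contact_force: [-7.6, 0.9, 16.0]
gripper_width: -0.1
```

Emit:
arm_command --commands '[0,0.001,0.0035,0,0,0.001,0.0035,0,0,0.001,0.0035,0,0,0.001,0.0035,0,0,0.001,0.0035,0]'

```text
clock: 34.45
position: [555.9, 27.3, 174.7]
ee_rot: [0.776, -0.627, 0.066, -0.025]
contact_force: [-8.1, -0.2, 15.3]
gripper_width: 0.0
```

Emit:
arm_command --commands '[0,0.001,0.004,0,0,0.001,0.0043,0,0,0.001,0.0045,0,0,0.001,0.0046,0,0,0.001,0.0046,0]'

```text
clock: 34.95
position: [560.6, 26.8, 174.7]
ee_rot: [0.779, -0.622, 0.077, -0.032]
contact_force: [-7.9, 0.7, 20.3]
gripper_width: 0.0
```

Emit:
arm_command --commands '[0,0,-0.01,0,0,0,-0.05,0,0,0.01,-0.05,0,0,0.05,0,0,0,0,0,0]'

```text
clock: 35.45
position: [480.4, 18.5, 276.2]
ee_rot: [0.779, -0.621, 0.075, -0.03]
contact_force: [0.0, 0.5, -0.7]
gripper_width: -0.0
```

```bash
python3 - <<'E'
from h import *
rel([554,28.3,200],10.2)
snap("side","s14",5,(220,110,340,230))
rel([554,28.3,200],10.2)
E
```

```text
t 35.45 pos [480.4  18.5 276.2] yaw 13.21 tilt [ 8.85 -2.7 ] F [ 0.   0.5 -0.7] w -0.0 | tool shift mm [  0.3 -62.5  86.1] roll 3.01
t 35.5 pos [485.9  20.2 279.8] yaw 13.33 tilt [ 9.42 -2.61] F [1.7 0.9 3. ] w 0.1 | tool shift mm [  0.4 -55.4  89.5] roll 3.13
```

View pics/s14.png

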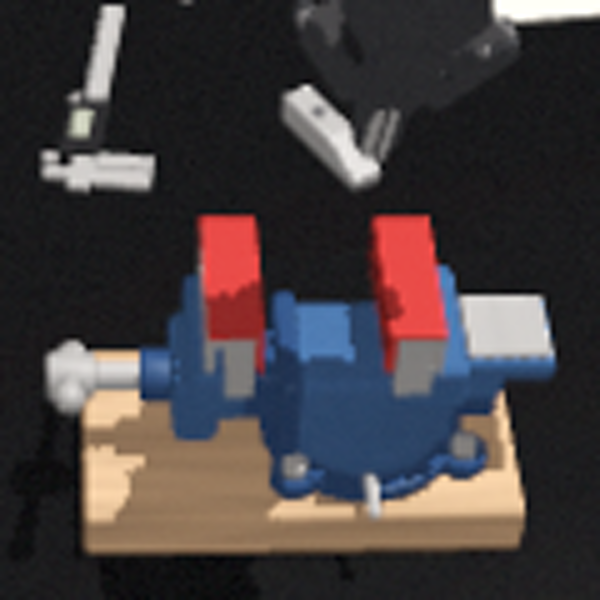

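Emit:
arm_command --commands '[0,-0.012,0.0,1,0,-0.014,0.0,1,0,-0.014,0.0,1,0,-0.014,0,0,0,-0.01,0,0]'

```text
clock: 36.0
position: [555.8, 35.7, 290.5]
ee_rot: [0.762, -0.642, 0.078, -0.037]
contact_force: [0.1, -0.2, -0.0]
gripper_width: 0.0
```

Emit:
arm_command --commands '[0,0.05,0.0,0,0,0,0,0,0,-0.012,0,0,0,-0.014,0,0,0,-0.014,0,0]'

```text
clock: 36.5
position: [550.8, 35.3, 281.2]
ee_rot: [0.762, -0.643, 0.075, -0.03]
contact_force: [-0.7, 1.1, 0.5]
gripper_width: -0.1
```

```bash
python3 - <<'E'
from h import *
rel([554,28.3,200],10.2)
E
```

```text
t 36.5 pos [550.8  35.3 281.2] yaw 10.02 tilt [ 8.76 -2.88] F [-0.7  1.1  0.5] w -0.1 | tool shift mm [ 1.3  9.7 81. ] roll -0.18
```

Emit:
arm_command --commands '[0,0.05,0.0,0,0,0.05,0,0,0,0.0,0,0,0,-0.01,0,0,0,-0.01,0,0]'

```text
clock: 37.0
position: [482.7, 24.9, 267.3]
ee_rot: [0.762, -0.643, 0.074, -0.028]
contact_force: [-0.3, 0.3, -0.2]
gripper_width: 0.1
```

```bash
python3 - <<'E'
from h import *
rel([554,28.3,200],10.2)
E
```

```text
t 37.0 pos [482.7  24.9 267.3] yaw 9.94 tilt [ 8.57 -3.01] F [-0.3  0.3 -0.2] w 0.1 | tool shift mm [  3.  -60.8  77. ] roll -0.26
```

Emit:
arm_command --commands '[0,-0.01,0.006,0,0,-0.012,0.006,0,0,-0.012,0.006,0,0,-0.01,0.006,0,0,-0.01,0.006,0]'

```text
clock: 37.5
position: [552.0, 34.9, 244.7]
ee_rot: [0.761, -0.644, 0.076, -0.03]
contact_force: [0.2, 0.1, 0.1]
gripper_width: 0.1
```

```bash
python3 - <<'E'
from h import *
rel([554,28.3,200],10.2)
E
```

```text
t 37.5 pos [552.   34.9 244.7] yaw 9.86 tilt [ 8.82 -2.95] F [0.2 0.1 0.1] w 0.1 | tool shift mm [ 3.4  5.6 44.8] roll -0.34
```

Emit:
arm_command --commands '[0.001,0.002,0.012,0,0.001,0.002,0.012,0,0.001,0.002,0.012,0,0.001,0.002,0.012,0,0,0,0.005,0]'

```text
clock: 38.0
position: [558.7, 27.3, 186.4]
ee_rot: [0.761, -0.644, 0.075, -0.029]
contact_force: [-0.3, 0.5, 0.3]
gripper_width: -0.0
```

```bash
python3 - <<'E'
from h import *
rel([554,28.3,178],10.2)
E
```

```text
t 38.0 pos [558.7  27.3 186.4] yaw 9.81 tilt [ 8.71 -3.02] F [-0.3  0.5  0.3] w -0.0 | tool shift mm [-2.4  5.6  7.5] roll -0.39
```

Emit:
arm_command --commands '[-0.001,0.004,0.003,0,-0.001,0.002,0.002,0,0,0,0.002,0,0,0,0.002,0,0,0,0.001,0]'

```text
clock: 38.5
position: [555.2, 28.1, 175.3]
ee_rot: [0.761, -0.644, 0.076, -0.029]
contact_force: [-1.7, 0.2, 2.3]
gripper_width: -0.0
```

```bash
python3 - <<'E'
from h import *
rel([554,28.3,174],10.2)
E
```

```text
t 38.5 pos [555.2  28.1 175.3] yaw 9.83 tilt [ 8.77 -3.02] F [-1.7  0.2  2.3] w -0.0 | tool shift mm [-0.4  1.3  1.1] roll -0.37
```

Emit:
arm_command --commands '[0,0,0.0005,0,0,0,0.0005,0,0,0,0.001,0,0,0.0003,0.002,0,0,0.0006,0.0034,0]'

```text
clock: 39.0
position: [557.4, 27.8, 174.7]
ee_rot: [0.761, -0.643, 0.079, -0.032]
contact_force: [-11.0, 3.7, 23.5]
gripper_width: 0.1
```

```bash
python3 - <<'E'
from h import *
for k in range(4):
    s=arm.read_state(); print(s["clock"],s["contact_force"].round(1),s["position"].round(1)); arm.get_image("scene")
rel([554,28.3,174],10.2)
E
```

```text
39.0 [-11.    3.7  23.5] [557.4  27.8 174.7]
39.05 [-8.3  1.2 16.6] [557.3  27.9 174.8]
39.1 [-7.3  1.1 16.1] [557.3  27.9 174.8]
39.15 [-8.1  0.8 15.4] [557.3  27.9 174.8]
t 39.2 pos [557.3  27.9 174.8] yaw 9.96 tilt [ 9.23 -3.02] F [-8.4  0.7 15.6] w 0.1 | tool shift mm [-1.   3.3  0.2] roll -0.24
```

Emit:
arm_command --commands '[0,0.001,0.0015,0,0,0.001,0.0015,0,0,0.001,0.002,0,0,0.001,0.0032,0,0,0.001,0.0045,0]'

```text
clock: 39.7
position: [559.8, 27.4, 174.7]
ee_rot: [0.762, -0.641, 0.086, -0.039]
contact_force: [-8.9, 0.3, 24.3]
gripper_width: -0.2
```

```bash
python3 - <<'E'
from h import *
s=arm.read_state(); print(s["clock"],s["contact_force"].round(1))
for k in range(24):
    arm.get_image("scene"); s=arm.read_state(); print(s["clock"],s["contact_force"].round(1),end=" ")
    if k==3 and s["contact_force"][2]<18: break
rel([554,28.3,174],10.2)
E
```

```text
39.7 [-8.9  0.3 24.3]
39.75 [-7.4 -0.2 19.5] 39.8 [-6.7 -0.2 20.1] 39.85 [-6.8  0.6 19.8] 39.9 [-7.6  0.2 18.6] 39.95 [-6.8 -0.5 20.7] 40.0 [-7.8 -0.1 19.6] 40.05 [-6.8 -1.2 19.4] 40.1 [-7.7  0.2 20.3] 40.15 [-7.6 -0.  20.2] 40.2 [-7.  -0.  20.8] 40.25 [-7.5 -0.7 20.4] 40.3 [-7.5  0.7 20. ] 40.35 [-8.2  1.1 19.7] 40.4 [-7.9  0.4 19.8] 40.45 [-6.8 -0.6 20.3] 40.5 [-7.6 -0.9 19.4] 40.55 [-7.3  0.2 20.8] 40.6 [-8.1  0.  20. ] 40.65 [-7.5 -0.2 20.2] 40.7 [-8.   0.1 19.3] 40.75 [-6.4 -0.2 19.5] 40.8 [-7.5 -0.4 19.6] 40.85 [-7.4 -0.3 20.7] 40.9 [-7.   0.8 20.3] t 40.9 pos [559.9  27.4 174.8] yaw 10.23 tilt [10.37 -2.92] F [-7.   0.8 20.3] w 0.0 | tool shift mm [-1.9  5.7 -0.3] roll 0.03
```

Steady 20 N for 1.2 s. Retract and verify.

Emit:
arm_command --commands '[0,0,-0.01,0,0,0,-0.03,0,0,0,-0.03,0,-0.02,0,-0.03,0,-0.03,0,-0.02,0]'

```text
clock: 41.4
position: [528.2, 81.3, 289.5]
ee_rot: [0.76, -0.644, 0.084, -0.037]
contact_force: [0.5, 1.3, -0.1]
gripper_width: -0.1
```

Emit:
arm_command --commands '[-0.03,0,0,0,-0.03,0,0,0,-0.03,0,0,0,-0.01,0,0,0,0,0,0,0]'

```text
clock: 41.9
position: [512.1, 186.6, 284.3]
ee_rot: [0.761, -0.642, 0.085, -0.041]
contact_force: [0.4, -0.5, -0.7]
gripper_width: 0.2
```

```bash
python3 - <<'E'
from h import *
snap("wrist","w15");snap("side","s15",5,(220,110,340,230));snap("scene","c15",6,(200,110,300,210))
snap("scene","full15")
for n in ["scene","side"]:
    i=arm.camera_info(n)
    for t in ["cover_mid","cover_left","cover_right"]:
        for r in arm.place_of(n,t)[:5]:
            p=W(i,r["centre"])
            if p[2]>100: print(n,t,round(r["confidence"],2),p.round(0))
rel([554,28.3,174],10.2)
E
```

```text
scene cover_mid 0.78 [553.  28. 161.]
scene cover_left 0.66 [547.  66. 179.]
scene cover_right 0.63 [563. -11. 173.]
side cover_mid 0.63 [553.  28. 160.]
side cover_left 0.55 [564. -13. 178.]
side cover_left 0.46 [546.  69. 176.]
side cover_right 0.6 [561. -12. 175.]
t 42.4 pos [512.5 185.1 285. ] yaw 9.84 tilt [10.41 -2.68] F [ 0.5  0.1 -0.4] w -0.1 | tool shift mm [152.4   5.1 123.9] roll -0.36
```

View pics/s15.png

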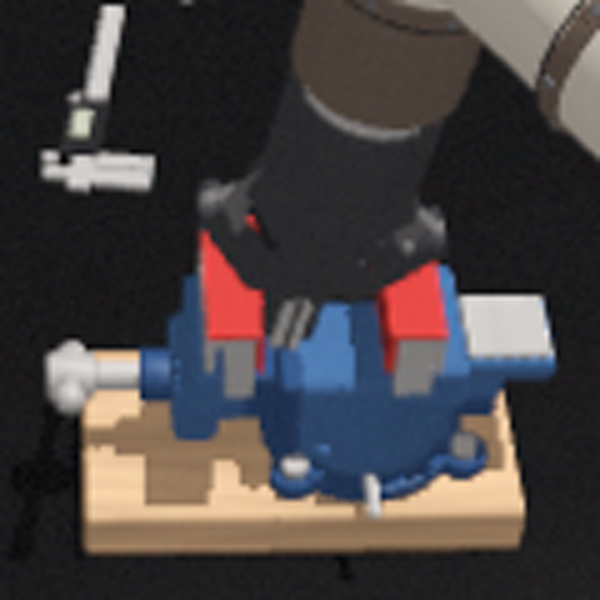

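View pics/c15.png

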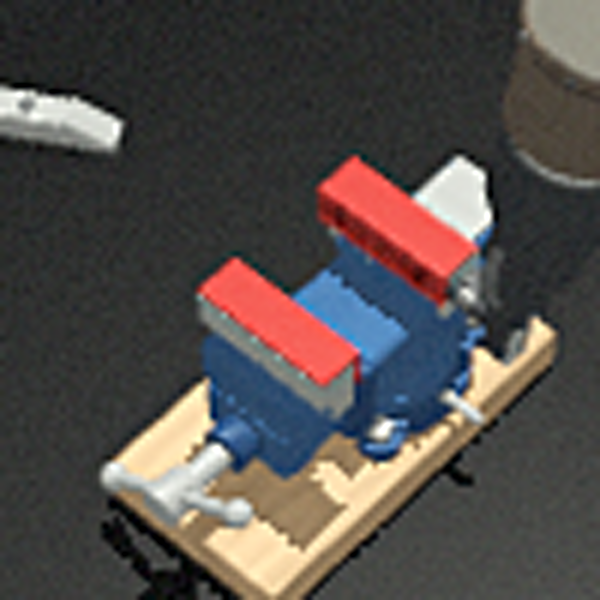

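View pics/w15.png

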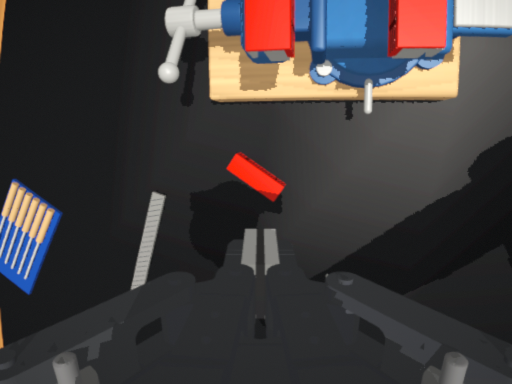

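```bash
python3 - <<'E'
from h import *
i=arm.camera_info("scene")
y=np.radians(10.2); ex=np.array([np.cos(y),np.sin(y)]);ey=np.array([-ex[1],ex[0]]);c=np.array([554,28.4])
for z in (174,178):
    print(z,((proj(i,[np.r_[c+a*15.5*ex+b*53*ey,z] for a,b in [(-1,-1),(1,-1),(1,1),(-1,1)]])-[200,110])*6+2.5).round(0).tolist())
E
```

```text
174 [[234.0, 260.0], [200.0, 290.0], [325.0, 386.0], [360.0, 355.0]]
178 [[234.0, 256.0], [199.0, 286.0], [325.0, 382.0], [360.0, 351.0]]
```

```bash
python3 - <<'E'
from bench import arm
print(arm.job_done(), arm.read_state()["clock"])
E
```

```text
the job is handed in; nothing more can be done
the job is handed in; nothing more can be done
```

The largest red cover is on the bare jaw, ribbed face towards the other jaw, and clipped home at both ends. I handed the job in at about 42 s of the 72 s allowed; the hand-in gives no verdict.

- **Fitting:** I stood the cover over the jaw, let go, and pushed the ends down separately with shut fingers. The -y end met its hard stop with the fingertip at 174.2 mm and the +y end at 174.3 mm; home is 174 mm.
- **Forces:** The push readings I took stayed at or below about 26 N in all, sampled once per 0.5 s move. A short peak between samples could have been missed.
- **Lean:** The first lean sagged to about 15 N and the finger slid about 6 mm on the cover's top, so I lifted off and repeated it. The second held 18.6 to 20.8 N for 1.2 s near the middle, with 7 to 8 N of sideways drag.
- **Tool tilt:** The pushing left the tool tilted by about 10°, and I could not undo that.
- **Last checks:** With the arm clear, the cover's top corners in the scene picture matched the home pose to about 1 pixel at both ends. The network put the cover's middle at (553, 28, 160–161) mm against an expected (554, 28, 158), within its 4 mm accuracy. One side-camera detection named the -y end as the left end, a labelling mistake by the network. The vice and the bystanders I could see looked unmoved; I ran no separate check on them.

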